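# Gauge the foot caps and stow the good ones under the tiered trays

### The job

Take the plastic foot caps on the cork mat one by one, from the robot's left to its right, and try each on the stepped gauge pin, open end down, as far as it goes. Stand every cap that goes right down onto the gauge's base upright in the long tray, and every cap that stops at the step upright on the bamboo lid, inside its rim. When all are sorted, slide the tray by its fin along the guide rails fully home under the tiered trays, and leave the pitcher, the bowl and the tong alone.

Things in the scene. Friction and masses are not known exactly. Their poses are not given: they have to be found in the camera images.
- cap1: Grey plastic foot cap: round sleeve 50 mm across, 70 mm tall, 140 g, weighted low by a steel ferrule; closed flat top, open below. Bore 64 mm deep and 34 or 26 mm wide, hidden from outside: only the gauge tells. Origin: centre of the open lower rim, z up through the top. Place 1 of 6 in the row from the left (largest y); places are 80 mm apart, some are empty (state: None).
- cap2: Grey plastic foot cap: round sleeve 50 mm across, 70 mm tall, 140 g, weighted low by a steel ferrule; closed flat top, open below. Bore 64 mm deep and 34 or 26 mm wide, hidden from outside: only the gauge tells. Origin: centre of the open lower rim, z up through the top. Place 2 of 6 in the row from the left (largest y); places are 80 mm apart, some are empty (state: None).
- cap3: Grey plastic foot cap: round sleeve 50 mm across, 70 mm tall, 140 g, weighted low by a steel ferrule; closed flat top, open below. Bore 64 mm deep and 34 or 26 mm wide, hidden from outside: only the gauge tells. Origin: centre of the open lower rim, z up through the top. Place 3 of 6 in the row from the left (largest y); places are 80 mm apart, some are empty (state: None).
- cap4: Grey plastic foot cap: round sleeve 50 mm across, 70 mm tall, 140 g, weighted low by a steel ferrule; closed flat top, open below. Bore 64 mm deep and 34 or 26 mm wide, hidden from outside: only the gauge tells. Origin: centre of the open lower rim, z up through the top. Place 4 of 6 in the row from the left (largest y); places are 80 mm apart, some are empty (state: None).
- cap5: Grey plastic foot cap: round sleeve 50 mm across, 70 mm tall, 140 g, weighted low by a steel ferrule; closed flat top, open below. Bore 64 mm deep and 34 or 26 mm wide, hidden from outside: only the gauge tells. Origin: centre of the open lower rim, z up through the top. Place 5 of 6 in the row from the left (largest y); places are 80 mm apart, some are empty (state: None).
- cap6: Grey plastic foot cap: round sleeve 50 mm across, 70 mm tall, 140 g, weighted low by a steel ferrule; closed flat top, open below. Bore 64 mm deep and 34 or 26 mm wide, hidden from outside: only the gauge tells. Origin: centre of the open lower rim, z up through the top. Place 6 of 6 in the row from the left (largest y); places are 80 mm apart, some are empty (state: None).
- mat: Flat cork mat, 120 x 500 mm, 1 mm thick without a felt edge (the caps on it stand at table height). The caps start in a row along its y. Origin at its centre on the table.
- gauge: Steel gauge fixed to the table: round base 90 mm across, 12 mm thick; upright pin 30 mm thick from 12 to 45 mm above the table (the step, edge rounded), then a round-ended nose 20 mm thick up to 64 mm. Origin under its centre, pin along z. The rim of a 34 mm bore comes down to the base, 12 mm above the table; that of a 26 mm bore stops on the step, at 45 mm.
- lid: Bamboo lid, 160 mm across, lying loose on the table with its rim up: inner floor 150 mm across and 10 mm above the table, rim 28 mm high; 400 g. Origin under its centre. Gauge and lid may be found in each other's place.
- tray: Long white plastic loading tray, loose on the table before the mouth of the rack's bay, about 300 g: open box 82 mm (its x) by 210 mm (its y), walls 4 mm thick and 24 mm high, floor 4 mm thick. Three caps can stand in it in a row along y, 62 mm apart. Origin under the centre of the box. An upright handle fin sticks out at its +y end.
- tray_fin (a point): Middle of the tray's handle fin, 153 mm from the tray's origin along its +y and 35 mm above the table: a plate 12 mm thick (tray x), 50 mm long (tray y), its top edge 55 mm above the table. It can be pinched across tray x from above.
- rack: Three tiered plastic trays, fixed. Below them a bay for the loading tray, mouth at the rack's +y. Two rails along y, 92 mm apart, 22 mm high, flare at the mouth and end at y = +122 mm; back stop at y = -107 mm. Lowest tier: underside 95 mm and rim 123 mm high, front edge at y = +80 mm; next: rim 203 mm, from y = +20; top: rim 283 mm, from y = -30. 130 mm wide. Origin on the table.
- rack_home (a point): Rack origin, amid the bay on the table, with the rack's axes: here the tray's origin lies when the tray is fully home (2 mm off touching the back stop), its axes along the rack's, its fin towards the rack's +y.
- pitcher: Small glass pitcher, 150 mm tall, 100 mm wide, with a handle; loose, not part of the job. Origin under its centre.
- bowl: White ceramic bowl, 150 mm across and 60 mm tall; loose, not part of the job. Origin under its centre.
- tong: Green plastic tong, 210 mm long along its x, 16 mm high; loose, not part of the job. Origin under its middle.
Not all that is in view belongs to the job. What is shaped like the cap3 but green or purple is not meant. Of the things that look like the lid, take the one that is farthest from the robot's base at the start.

How it is judged (in metres and radians):
On the way, in this order (a step that is already met when the one before it is completed fails the run):
1. cap1, next from the left, is tried on the gauge pin: down as far as it goes (horizontal distance between cap1 and gauge below 0.006 m and z of cap1 in the frame of gauge between 0.008 and 0.017 m and angle between cap1's own z axis and vertical below 0.15 rad), for 0.2 s.
2. cap2, next from the left, is tried on the gauge pin: down as far as it goes (horizontal distance between cap2 and gauge below 0.006 m and z of cap2 in the frame of gauge between 0.041 and 0.05 m and angle between cap2's own z axis and vertical below 0.15 rad), for 0.2 s.
3. cap3, next from the left, is tried on the gauge pin: down as far as it goes (horizontal distance between cap3 and gauge below 0.006 m and z of cap3 in the frame of gauge between 0.008 and 0.017 m and angle between cap3's own z axis and vertical below 0.15 rad), for 0.2 s.
4. cap4, next from the left, is tried on the gauge pin: down as far as it goes (horizontal distance between cap4 and gauge below 0.006 m and z of cap4 in the frame of gauge between 0.041 and 0.05 m and angle between cap4's own z axis and vertical below 0.15 rad), for 0.2 s.
5. cap5, next from the left, is tried on the gauge pin: down as far as it goes (horizontal distance between cap5 and gauge below 0.006 m and z of cap5 in the frame of gauge between 0.041 and 0.05 m and angle between cap5's own z axis and vertical below 0.15 rad), for 0.2 s.
6. cap6, next from the left, is tried on the gauge pin: down as far as it goes (horizontal distance between cap6 and gauge below 0.006 m and z of cap6 in the frame of gauge between 0.008 and 0.017 m and angle between cap6's own z axis and vertical below 0.15 rad), for 0.2 s.
At the end, for the whole second after the job is handed in: Fitting caps stand upright (0.15 rad) in the tray, tight ones upright on the lid's floor inside its rim (centres within 54 mm of the lid's); lid flat; the tray flat, within 12 mm of home and 0.1 rad of the rack's direction; all at rest (x of cap1 in the frame of tray between -0.03 and 0.03 m and y of cap1 in the frame of tray between -0.09 and 0.09 m and z of cap1 in the frame of tray between 0 and 0.01 m and angle between each of cap1, cap3, cap6, cap2, cap4, cap5's own z axis and vertical below 0.15 rad and linear speed of each of cap1, cap3, cap6, cap2, cap4, cap5, tray below 0.02 m/s and x of cap3 in the frame of tray between -0.03 and 0.03 m and y of cap3 in the frame of tray between -0.09 and 0.09 m and z of cap3 in the frame of tray between 0 and 0.01 m and x of cap6 in the frame of tray between -0.03 and 0.03 m and y of cap6 in the frame of tray between -0.09 and 0.09 m and z of cap6 in the frame of tray between 0 and 0.01 m and horizontal distance between each of cap2, cap4, cap5 and lid below 0.054 m and z of cap2 in the frame of lid between 0.005 and 0.015 m and z of cap4 in the frame of lid between 0.005 and 0.015 m and z of cap5 in the frame of lid between 0.005 and 0.015 m and y of tray in the frame of rack_home between -0.012 and 0.012 m and x of tray in the frame of rack_home between -0.012 and 0.012 m and angle between the y axis of tray and the y axis of rack, either way round below 0.1 rad and angle between each of tray, lid's own z axis and vertical below 0.05 rad and height (world z) of each of tray, lid below 0.006 m); the robot touches nothing.
It fails at once if the pitcher is shoved or tipped (distance of pitcher from where it was at the start of the episode above 0.03 m or angle between pitcher's own z axis and vertical above 0.5 rad).
It fails at once if the bowl is shoved or tipped (distance of bowl from where it was at the start of the episode above 0.03 m or angle between bowl's own z axis and vertical above 0.5 rad).
It fails at once if the tong is shoved or tipped (distance of tong from where it was at the start of the episode above 0.03 m).
Of cap1, cap3, cap6 only 2 to 3 are there at a start; the rules pass over those that are not, and their reading is None.
Of cap2, cap4, cap5 only 1 to 2 are there at a start; the rules pass over those that are not, and their reading is None.
At some moment in a run one of cap1, cap2, cap3, cap4, cap5, cap6 may be knocked a few centimetres aside while the robot is not near it.
It also fails if it takes over 210 s, if anything falls off the work surface, if the arm or the gripper's body presses on something with over 40 N, if the wrist force passes 120 N, or if a joint passes its speed limit or range.

### The arm

A 6-joint arm with a two-finger parallel gripper is mounted at the origin on the work surface. World frame = base frame: x ahead of the robot, y to its left, z up, the work surface at z = 0. Lengths are in m, angles in degrees, forces in N, time in s.
With the tool pointing down it reaches from about 0.35 to 0.875 m from the base axis. Payload 15.5 kg.
Tool frame: the origin (TCP) lies at the very end of the fingers, on their centre line; the grasp point (between the pads) lies 19 mm behind it; z points along the fingers, y is the line along which they close (so a half turn about z gives the same grasp; the last joint's range is limited). The gripper opens to 85 mm and grips with 20 to 120 N. Pads are 22 mm wide; open, the fingers measure 114 mm over their backs; the gripper's body (76 mm by 85 mm) begins 54 mm behind the grasp point. The pads swing forward as they close: fully open they stand 13 mm farther back than shut.
Start: joints at [66.377, 28.281, 77.091, -0, 74.628, -5.472], TCP at [0.195, 0.594, 0.206] pointing down, gripper open.
Joint ranges: [-166.48, 166.48], [-47.26, 123.95], [12.59, 153.08], [-70.14, 250.14], [6.76, 159.57], [-176.63, 176.63]. Speed limits (degrees/s): [108.29, 108.29, 147.25, 172.46, 172.46, 172.46].

### API

Orientations are given as [roll, pitch, yaw] about the fixed x, y, z axes, in that order (R = Rz(yaw) Ry(pitch) Rx(roll)).
In Python, from workcell import ctrl, get_image, ticket gives the robot as it stands. The module is installed in compiled form; this text tells all that it offers.
- The arm moves only by the tool arm_command, never from a script. Its argument "moves" is a list of rows, each an object of numbers: "tx", "ty", "tz": the shift along the tool's x, y, z in cm; "wx", "wy", "wz": the turn, a rotation vector about the tool's x, y, z in rad. A call has 1 to 8 rows; each row is the pose to reach, as a shift and turn from the pose commanded when the call began, along the tool's axes at that moment; what a row does not reach only later rows make up. A row lasts 1/8 s, in which the tool goes at most 62.5 mm and 10.7 degrees, less where a joint would pass 70% of its speed; a pose out of reach is approached as far as the arm can. A call with a gripper value outside its range is refused whole. "claw" is the opening, from 0 (shut) to 1 (fully open), set as the call begins (left out, the last holds). The fingers move at their own pace and stop on an object; the grip force is fixed at half the most. Time passes only in rows, so rows that repeat a pose let the fingers close. It gives the time, the measured TCP pose, the force, the opening and the grip force at its end, in the units of the state.
- ctrl.sense(): the state, without advancing time (a new reading comes with each control period).
- get_image(name): name is "scene" or "top" or "wrist"; returns a dict with "img" (384x512x3 uint8, red, green, blue), "fx", "fy", "cx", "cy" (pixels), "T" (4x4, takes a point from camera to world coordinates); the wrist camera has in their place "tool_from_camera" (4x4, takes a point from camera to tool coordinates, whose origin is the TCP and whose axes are the flange's). Camera axes: x right, y down, z forward; pixel columns grow to the right and rows downward; lengths in m; the calibration is good to about 2 mm. A picture is of the moment at which its call begins: read the wrist's pose just before it. There is no depth.
- ticket.close_job(): hands the job in; it is judged then, once.
The state is a dict: "time": time; "joints": joint angles; "qvel": joint speeds; "joint_efforts": joint torques, N m; "eef_pos": TCP position; "orientation": TCP orientation; "ft_force": force on the tool from outside, world axes, zero at the start; "torque": the same for the moment, N m; "grip_width": opening from 0.0 (shut) to 1.0 (fully open); "grasp_force": force on a finger pad.
Only numpy, scipy, OpenCV 4.12 (cv2) and the standard library are available. Lean on these libraries where they do the work, as an engineer would, in place of code of your own. Each camera call takes 0.05 s, during which the arm holds its last target. There are 200 camera calls.

## Working session

There is one attempt and no reset: what is moved stays moved. The work goes in short steps, Python scripts to look and compute and a tool call to move; the robot and the scene stay as the last step left them, time stands still between calls to the robot, and variables do not carry over. Pictures are saved under pics/ and viewed, at most 14 in all, crops included, and the job is handed in when it is done.

Besides the shell and the picture viewer there is one more tool, called after ">>>" in YAML: its name, and indented under it one key for each argument. arm_command: Moves the arm, as the interface text tells. Its arguments: {"type":"object","properties":{"moves":{"type":"array","items":{"type":"object","properties":{"tx":{"type":"number"},"ty":{"type":"number"},"tz":{"type":"number"},"wx":{"type":"number"},"wy":{"type":"number"},"wz":{"type":"number"}}}},"claw":{"type":"number"}},"required":["moves"]}

```bash
mkdir -p pics
cat > h.py <<'E'
import numpy as np, cv2, json
from workcell import ctrl, get_image, ticket
from scipy.spatial.transform import Rotation as R
def snap(n,f):
    d=get_image(n); cv2.imwrite('pics/'+f+'.png',cv2.cvtColor(d['img'],cv2.COLOR_RGB2BGR))
    np.save('pics/'+f+'.npy',d,allow_pickle=True); return d
def tool():
    s=ctrl.sense(); T=np.eye(4); T[:3,:3]=R.from_euler('xyz',s['orientation'],degrees=True).as_matrix(); T[:3,3]=s['eef_pos']; return T
def ray(d,u,v,z,T=None):
    T=d['T'] if T is None else T
    r=T[:3,:3]@np.array([(u-d['cx'])/d['fx'],(v-d['cy'])/d['fy'],1]); o=T[:3,3]
    return o+r*(z-o[2])/r[2]
def proj(d,p,T=None):
    T=d['T'] if T is None else T
    q=T[:3,:3].T@(np.array(p)-T[:3,3]); return d['fx']*q[0]/q[2]+d['cx'],d['fy']*q[1]/q[2]+d['cy']
E
python3 - <<'E'
from h import *
print(ctrl.sense())
a=snap('top','top0');b=snap('scene','sc0')
for d in(a,b): print(d['T'].round(3).tolist(),d['fx'],d['cx'],d['cy'])
E
```

```text
{'time': 0.0, 'joints': array([ 6.63769282e+01,  2.83116936e+01,  7.71283985e+01,  1.30196648e-03,
        7.46274480e+01, -5.47371628e+00]), 'qvel': array([-0.0312704 ,  0.01543437,  0.11479032,  0.00089383,  0.07720433,
        0.05196554]), 'joint_efforts': array([-5.50995057e-03, -8.82185125e+01, -3.83848965e+01, -5.61867837e-04,
        1.03478742e-02,  3.37975996e-05]), 'eef_pos': array([0.19453585, 0.59353943, 0.2050274 ]), 'orientation': array([-1.79932888e+02, -7.69183343e-03,  1.61850294e+02]), 'ft_force': array([ 0.00037105,  0.02645234, -0.01791586]), 'torque': array([0.01178192, 0.05516275, 0.01281692]), 'grasp_force': 0.0, 'grip_width': 0.9987458653152974}
[[-0.027, -0.984, 0.174, 0.392], [-0.999, 0.032, 0.026, 0.018], [-0.031, -0.173, -0.984, 1.093], [0.0, 0.0, 0.0, 1.0]] 386.2816879587083 253.38867703832125 186.17778352778126
[[-0.788, 0.352, -0.505, 1.243], [0.616, 0.448, -0.648, 0.943], [-0.002, -0.822, -0.57, 0.851], [0.0, 0.0, 0.0, 1.0]] 449.75258982066606 253.10393869767177 186.2515002301508
```

View pics/top0.png

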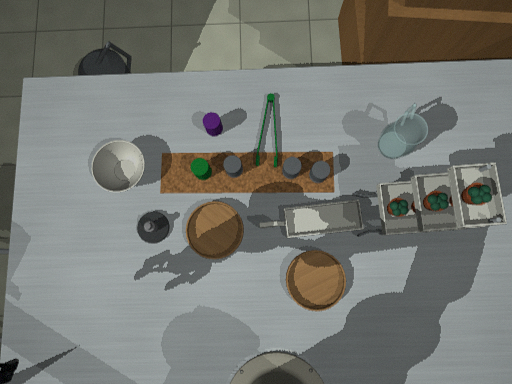

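View pics/sc0.png

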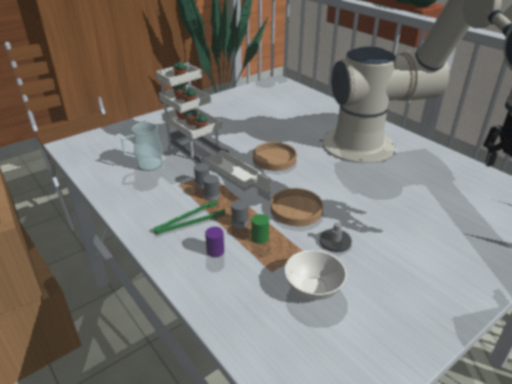

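The top view shows grey caps at about (232,165), (292,166) and (320,170). The green cap at (201,169) and the purple one at (212,124) are excluded by colour. There are two bamboo lids, at (215,230) and (316,280). The first looks farther from the base, which is at the bottom near (277,380); I'll check that with numbers. The gauge is at (152,226), the tray at (323,218) with its fin at (270,224), and the tong straddles the empty place 4.

Run:
```python
from h import *
d=np.load('pics/top0.npy',allow_pickle=True).item()
img=cv2.cvtColor(d['img'],cv2.COLOR_RGB2BGR)
cv2.imwrite('pics/crop0.png',cv2.resize(img[85:315,125:385],None,fx=3,fy=2.6,interpolation=cv2.INTER_CUBIC))
for n,u,v,z in [('c3',232,163,.07),('c5',292,164,.07),('c6',320,168,.07),('lidA',215,229,.028),('lidB',316,279,.028),('gauge',153,228,.012),('pin',149,224,.064),('fin',270,222,.055),('trayL',286,222,.024),('trayR',361,215,.024),('bowl',117,165,.06),('matL',162,173,0),('matR',333,172,0)]:
    p=ray(d,u,v,z); print(n,p[:2].round(3),np.hypot(*p[:2]).round(3))
```

```text
c3 [0.639 0.101] 0.647
c5 [ 0.631 -0.061] 0.634
c6 [ 0.617 -0.136] 0.632
lidA [0.464 0.155] 0.489
lidB [ 0.323 -0.115] 0.343
gauge [0.473 0.332] 0.578
pin [0.48  0.328] 0.581
fin [0.477 0.003] 0.477
trayL [ 0.478 -0.041] 0.48
trayR [ 0.491 -0.248] 0.55
bowl [0.647 0.422] 0.772
matL [0.633 0.312] 0.706
matR [ 0.619 -0.183] 0.646
```

View pics/crop0.png

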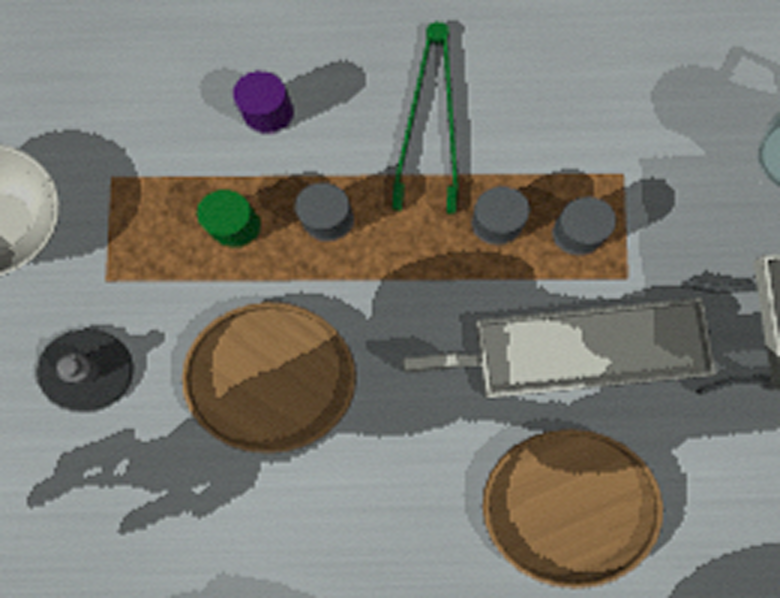

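The enlarged crop shows grey caps at crop pixels (323,208), (500,212) and (585,222). They sit in places 3, 5 and 6, so they are cap3, cap5 and cap6. Lid A, at (270,375), is 0.49 m from the base and the other is 0.34 m, so lid A is the one meant. I'll go above cap3 first.

```bash
cat >> h.py <<'E'
def mv(x,y,z,yaw=90):
    T=tool(); G=R.from_euler('xyz',[180,0,yaw],degrees=True)
    t=T[:3,:3].T@(np.array([x,y,z])-T[:3,3])*100; w=(R.from_matrix(T[:3,:3].T)*G).as_rotvec()
    print('t',t.round(2),'w',w.round(3))
def st():
    s=ctrl.sense(); print(s['time'],s['eef_pos'].round(4),s['orientation'].round(2),s['ft_force'].round(1),s['grip_width'],s['grasp_force'])
E
python3 - <<'E'
from h import *
mv(.60,.10,.26)
d=get_image('wrist');print(d['tool_from_camera'].round(3),d['fx'])
E
```

```text
t [-53.9  -34.28  -5.46] w [-1.000e-03  1.000e-03  1.254e+00]
[[-0.001 -0.963 -0.27   0.069]
 [ 1.    -0.001  0.    -0.001]
 [-0.    -0.27   0.963 -0.168]
 [ 0.     0.     0.     1.   ]] 298.56131808182187
```

>>> arm_command:
  moves:
    - {"tx": -53.9,"ty": -34.3,"tz": -5.5,"wz": 1.254}
    - {"tx": -53.9,"ty": -34.3,"tz": -5.5,"wz": 1.254}
    - {"tx": -53.9,"ty": -34.3,"tz": -5.5,"wz": 1.254}
    - {"tx": -53.9,"ty": -34.3,"tz": -5.5,"wz": 1.254}
    - {"tx": -53.9,"ty": -34.3,"tz": -5.5,"wz": 1.254}
    - {"tx": -53.9,"ty": -34.3,"tz": -5.5,"wz": 1.254}
    - {"tx": -53.9,"ty": -34.3,"tz": -5.5,"wz": 1.254}
    - {"tx": -53.9,"ty": -34.3,"tz": -5.5,"wz": 1.254}
  claw: 1

```text
schema error: expected keys tx, ty, tz, wx, wy, wz
```

Run:
```python
from h import *
st(); mv(.60,.10,.26)
```

```text
0.15 [0.1946 0.5936 0.2051] [-1.7995e+02 -1.0000e-02  1.6185e+02] [ 0.3  0.2 -0.1] 1.0009707312067089 0.0
t [-53.9  -34.28  -5.46] w [-1.000e-03  1.000e-03  1.254e+00]
```

All keys are required.

>>> arm_command:
  moves:
    - {"tx": -53.9,"ty": -34.3,"tz": -5.5,"wx": 0,"wy": 0,"wz": 1.254}
    - {"tx": -53.9,"ty": -34.3,"tz": -5.5,"wx": 0,"wy": 0,"wz": 1.254}
    - {"tx": -53.9,"ty": -34.3,"tz": -5.5,"wx": 0,"wy": 0,"wz": 1.254}
    - {"tx": -53.9,"ty": -34.3,"tz": -5.5,"wx": 0,"wy": 0,"wz": 1.254}
    - {"tx": -53.9,"ty": -34.3,"tz": -5.5,"wx": 0,"wy": 0,"wz": 1.254}
    - {"tx": -53.9,"ty": -34.3,"tz": -5.5,"wx": 0,"wy": 0,"wz": 1.254}
    - {"tx": -53.9,"ty": -34.3,"tz": -5.5,"wx": 0,"wy": 0,"wz": 1.254}
    - {"tx": -53.9,"ty": -34.3,"tz": -5.5,"wx": 0,"wy": 0,"wz": 1.254}
  claw: 1

```text
time: 1.15
eef_pos: [0.5117, 0.207, 0.2486]
orientation: [-180.0, -0.0, 89.9]
ft_force: [0.4, 0.8, 0.4]
grip_width: 1.001
grasp_force: 0.0
```

Run:
```python
from h import *
st(); mv(.60,.10,.26)
```

```text
1.15 [0.5117 0.207  0.2486] [-180.     -0.     89.87] [0.4 0.8 0.4] 1.0014101130729183 0.0
t [-10.68   8.85  -1.14] w [-0.    -0.    -0.002]
```

>>> arm_command:
  moves:
    - {"tx": -10.7,"ty": 8.9,"tz": -1.1,"wx": 0,"wy": 0,"wz": 0}
    - {"tx": -10.7,"ty": 8.9,"tz": -1.1,"wx": 0,"wy": 0,"wz": 0}
    - {"tx": -10.7,"ty": 8.9,"tz": -1.1,"wx": 0,"wy": 0,"wz": 0}
    - {"tx": -10.7,"ty": 8.9,"tz": -1.1,"wx": 0,"wy": 0,"wz": 0}
    - {"tx": -10.7,"ty": 8.9,"tz": -1.1,"wx": 0,"wy": 0,"wz": 0}

```text
time: 1.78
eef_pos: [0.5987, 0.103, 0.2593]
orientation: [-179.9, -0.0, 90.1]
ft_force: [0.1, 0.7, -0.5]
grip_width: 1.005
grasp_force: 0.0
```

Run:
```python
from h import *
st(); d=snap('wrist','w1'); np.save('pics/w1T.npy',tool()@d['tool_from_camera'])
```

```text
1.775 [0.5987 0.103  0.2593] [-1.7995e+02 -1.0000e-02  9.0070e+01] [ 0.1  0.7 -0.5] 1.005406211951103 0.0
```

View pics/w1.png

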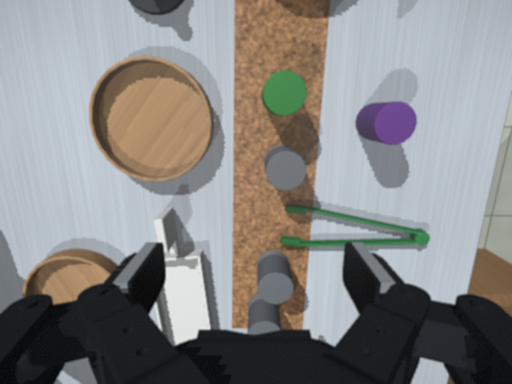

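The wrist view shows cap3 at (285,168), the green cap above it at (285,92), the tong ends at (290,210) and (290,242), and cap5 and cap6 below at (275,285) and (264,315). Lid A is at (152,118).

```bash
cat >> h.py <<'E'
def disc(d,T,u,v,z,tol=14,frac=1.0):
    """flood the patch of one colour round (u,v), min circle/ellipse centre -> world"""
    im=cv2.GaussianBlur(d['img'],(3,3),0).copy(); m=np.zeros((386,514),np.uint8)
    cv2.floodFill(im,m,(int(u),int(v)),0,(tol,)*3,(tol,)*3,cv2.FLOODFILL_FIXED_RANGE|cv2.FLOODFILL_MASK_ONLY|255<<8)
    c=max(cv2.findContours(m[1:-1,1:-1],cv2.RETR_EXTERNAL,cv2.CHAIN_APPROX_NONE)[0],key=cv2.contourArea)
    h=cv2.convexHull(c); e=cv2.fitEllipse(h)
    p=ray(d,*e[0],z,T); a=ray(d,e[0][0]+e[1][0]/2,e[0][1],z,T); print('ell',np.round(e[0],1),np.round(e[1],1),'->',p.round(4),'diam',2*np.linalg.norm(a-p).round(4)); return p
E
python3 - <<'E'
from h import *
d=np.load('pics/w1.npy',allow_pickle=True).item();T=np.load('pics/w1T.npy')
print(d['img'][145:195:4,285].tolist())
disc(d,T,285,163,.07,10); disc(d,T,285,163,.07,18)
disc(d,T,275,289,.07,10)
disc(d,T,152,118,.028,60)
print(ray(d,160,212,.055,T),ray(d,172,252,.055,T))
E
```

```text
[[77, 71, 66], [91, 90, 93], [116, 120, 125], [114, 118, 122], [113, 118, 122], [114, 118, 122], [114, 117, 121], [114, 116, 121], [116, 118, 123], [114, 117, 121], [114, 118, 121], [111, 112, 115], [106, 84, 66]]
ell [285.5 169.9] [37.8 38.5] -> [0.6364 0.1017 0.07  ] diam 0.046
ell [285.2 169.8] [39.  39.6] -> [0.6361 0.1018 0.07  ] diam 0.0474
ell [270.9 290.4] [31.1 45. ] -> [ 0.6214 -0.0657  0.07  ] diam 0.0426
ell [157.  124.9] [122.2 152.8] -> [0.4714 0.1531 0.028 ] diam 0.1596
[0.4741924  0.04232555 0.055     ] [ 0.48578037 -0.01557903  0.055     ]
```

>>> arm_command:
  moves:
    - {"tx": -0.1,"ty": 3.75,"tz": 2,"wx": 0,"wy": 0,"wz": 0}
    - {"tx": -0.1,"ty": 3.75,"tz": 8,"wx": 0,"wy": 0,"wz": 0}
    - {"tx": -0.1,"ty": 3.75,"tz": 14,"wx": 0,"wy": 0,"wz": 0}
    - {"tx": -0.1,"ty": 3.75,"tz": 18,"wx": 0,"wy": 0,"wz": 0}
    - {"tx": -0.1,"ty": 3.75,"tz": 21,"wx": 0,"wy": 0,"wz": 0}
    - {"tx": -0.1,"ty": 3.75,"tz": 22.4,"wx": 0,"wy": 0,"wz": 0}
    - {"tx": -0.1,"ty": 3.75,"tz": 22.4,"wx": 0,"wy": 0,"wz": 0}

```text
time: 2.7
eef_pos: [0.6367, 0.1015, 0.0353]
orientation: [-179.9, 0.0, 90.1]
ft_force: [0.0, 0.6, 0.2]
grip_width: 1.002
grasp_force: 0.0
```

>>> arm_command:
  moves:
    - {"tx": 0,"ty": 0,"tz": 0,"wx": 0,"wy": 0,"wz": 0}
    - {"tx": 0,"ty": 0,"tz": 0,"wx": 0,"wy": 0,"wz": 0}
    - {"tx": 0,"ty": 0,"tz": 0,"wx": 0,"wy": 0,"wz": 0}
    - {"tx": 0,"ty": 0,"tz": 0,"wx": 0,"wy": 0,"wz": 0}
    - {"tx": 0,"ty": 0,"tz": 0,"wx": 0,"wy": 0,"wz": 0}
    - {"tx": 0,"ty": 0,"tz": 0,"wx": 0,"wy": 0,"wz": 0}
  claw: 0

```text
time: 3.45
eef_pos: [0.638, 0.1009, 0.0372]
orientation: [179.9, -0.0, 90.0]
ft_force: [-3.5, 0.0, 14.0]
grip_width: 0.549
grasp_force: 59.1
```

>>> arm_command:
  moves:
    - {"tx": 0,"ty": 0,"tz": -4,"wx": 0,"wy": 0,"wz": 0}
    - {"tx": 0,"ty": 0,"tz": -9,"wx": 0,"wy": 0,"wz": 0}
    - {"tx": 0,"ty": 0,"tz": -14,"wx": 0,"wy": 0,"wz": 0}
    - {"tx": 0,"ty": 0,"tz": -19,"wx": 0,"wy": 0,"wz": 0}
    - {"tx": 0,"ty": 0,"tz": -22,"wx": 0,"wy": 0,"wz": 0}
    - {"tx": 0,"ty": 0,"tz": -22,"wx": 0,"wy": 0,"wz": 0}

```text
time: 4.2
eef_pos: [0.6384, 0.1009, 0.2585]
orientation: [179.7, -0.0, 90.0]
ft_force: [-0.3, 0.1, -2.1]
grip_width: 0.546
grasp_force: 62.0
```

Run:
```python
from h import *
st(); mv(.48-.037,.332-.02,.257)
```

```text
4.2 [0.6384 0.1009 0.2585] [ 1.7971e+02 -2.0000e-02  9.0000e+01] [-0.3  0.1 -2.1] 0.5461928966768842 61.97061896324158
t [ 21.11 -19.54   0.06] w [ 0.005 -0.    -0.   ]
```

>>> arm_command:
  moves:
    - {"tx": 21,"ty": -20,"tz": 0,"wx": 0.005,"wy": 0,"wz": 0}
    - {"tx": 21,"ty": -20,"tz": 0,"wx": 0.005,"wy": 0,"wz": 0}
    - {"tx": 21,"ty": -20,"tz": 0,"wx": 0.005,"wy": 0,"wz": 0}
    - {"tx": 21,"ty": -20,"tz": 0,"wx": 0.005,"wy": 0,"wz": 0}
    - {"tx": 21,"ty": -20,"tz": 0,"wx": 0.005,"wy": 0,"wz": 0}
    - {"tx": 21,"ty": -20,"tz": 0,"wx": 0.005,"wy": 0,"wz": 0}
    - {"tx": 21,"ty": -20,"tz": 0,"wx": 0.005,"wy": 0,"wz": 0}
    - {"tx": 21,"ty": -20,"tz": 0,"wx": 0.005,"wy": 0,"wz": 0}

```text
time: 5.2
eef_pos: [0.4378, 0.3101, 0.255]
orientation: [-179.7, 0.0, 89.9]
ft_force: [0.4, 0.6, -1.9]
grip_width: 0.543
grasp_force: 62.2
```

Run:
```python
from h import *
st(); d=snap('wrist','w2'); T=tool()@d['tool_from_camera'];np.save('pics/w2T.npy',T)
print(proj(d,[.4765,.33,.064],T))
```

```text
5.2 [0.4378 0.3101 0.255 ] [-1.7969e+02  2.0000e-02  8.9930e+01] [ 0.4  0.6 -1.9] 0.5431835681943161 62.1633517742157
(np.float64(287.437436493243), np.float64(151.98953329656496))
```

View pics/w2.png

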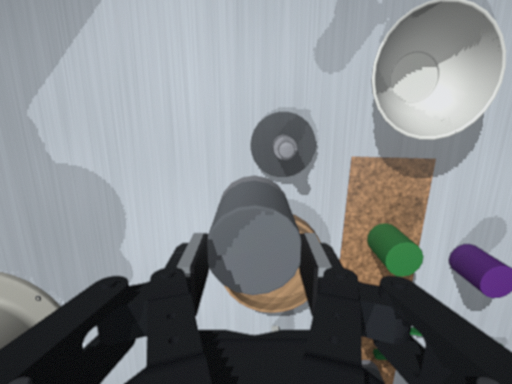

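Here the gauge base is centred near (284,143) with its nose at (286,147), and the held cap's top is at (254,250).

Run:
```python
from h import *
d=np.load('pics/w2.npy',allow_pickle=True).item();T=np.load('pics/w2T.npy')
# base disc: dark mask
hsv=d['img'].astype(int); g=hsv.sum(2)/3
m=((g<100)).astype(np.uint8); m[:100]=0;m[175:]=0;m[:,:240]=0;m[:,325:]=0
c=max(cv2.findContours(m,cv2.RETR_EXTERNAL,cv2.CHAIN_APPROX_NONE)[0],key=cv2.contourArea);e=cv2.fitEllipse(cv2.convexHull(c));print(e,ray(d,*e[0],.012,T))
disc(d,T,286,143,.064,15);disc(d,T,286,147,.062,22)
print(g[135:160:2,286].astype(int), g[147,268:304:2].astype(int))
p=disc(d,T,254,250,.255+.034,10);p=disc(d,T,254,250,.255+.034,16)
```

```text
((282.9770202636719, 144.5430145263672), (63.272064208984375, 64.46947479248047), 28.632516860961914) [0.47567803 0.33326577 0.012     ]
ell [285.6 148.7] [12.7 13.6] -> [0.4742 0.3339 0.064 ] diam 0.0152
ell [283.3 147.3] [19. 21.] -> [0.4716 0.3354 0.062 ] diam 0.0228
[102 130 130 127 158 161 155 150 151 148 147 124  88] [ 89  87  92 140 149 126 151 159 156 155 151 147 140 123 114  86  86  84]
ell [255.  248.2] [84.4 94.2] -> [0.4378 0.3125 0.289 ] diam 0.0416
ell [271.3 211.4] [105.7 177.4] -> [0.4456 0.3317 0.289 ] diam 0.0502
```

>>> arm_command:
  moves:
    - {"tx": 2.2,"ty": 3.8,"tz": 0,"wx": -0.003,"wy": 0,"wz": 0}
    - {"tx": 2.2,"ty": 3.8,"tz": 4,"wx": -0.003,"wy": 0,"wz": 0}
    - {"tx": 2.2,"ty": 3.8,"tz": 9,"wx": -0.003,"wy": 0,"wz": 0}
    - {"tx": 2.2,"ty": 3.8,"tz": 12,"wx": -0.003,"wy": 0,"wz": 0}
    - {"tx": 2.2,"ty": 3.8,"tz": 14,"wx": -0.003,"wy": 0,"wz": 0}
    - {"tx": 2.2,"ty": 3.8,"tz": 15,"wx": -0.003,"wy": 0,"wz": 0}
    - {"tx": 2.2,"ty": 3.8,"tz": 16,"wx": -0.003,"wy": 0,"wz": 0}
    - {"tx": 2.2,"ty": 3.8,"tz": 16.5,"wx": -0.003,"wy": 0,"wz": 0}

```text
time: 6.25
eef_pos: [0.4747, 0.3328, 0.0902]
orientation: [-179.9, -0.0, 90.0]
ft_force: [-0.6, -0.0, -1.0]
grip_width: 0.539
grasp_force: 62.4
```

Run:
```python
from h import *
st(); d=snap('wrist','w3'); np.save('pics/w3T.npy',tool()@d['tool_from_camera'])
a=snap('scene','s3');u,v=proj(a,[.476,.333,.07]);print(u,v)
i=cv2.cvtColor(a['img'],cv2.COLOR_RGB2BGR);u,v=int(u),int(v)
A=cv2.resize(i[max(v-60,0):v+60,u-60:u+60],(480,480),interpolation=2)
w=cv2.resize(cv2.imread('pics/w3.png')[60:330,120:390],(300,300));cv2.imwrite('pics/c3.png',np.hstack([A,np.vstack([w,np.zeros((180,300,3),np.uint8)])]))
```

```text
6.25 [0.4747 0.3328 0.0902] [-1.799e+02 -1.000e-02  8.998e+01] [-0.6 -0.  -1. ] 0.5391022728449191 62.4202036857605
337.6199859277213 222.321674372919
```

View pics/c3.png

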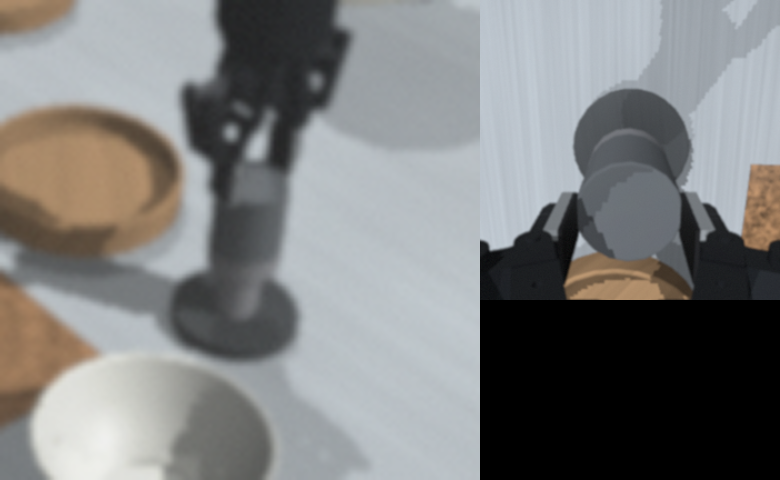

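The crop shows the cap over the nose, with the base centred behind it at crop pixel (632,145) and the cap at (630,210). It is aligned with no contact force, so I'll lower it.

>>> arm_command:
  moves:
    - {"tx": 0,"ty": 0,"tz": 0.5,"wx": 0,"wy": 0,"wz": 0}
    - {"tx": 0,"ty": 0,"tz": 1,"wx": 0,"wy": 0,"wz": 0}
    - {"tx": 0,"ty": 0,"tz": 1.4,"wx": 0,"wy": 0,"wz": 0}

```text
time: 6.72
eef_pos: [0.4745, 0.3329, 0.0761]
orientation: [-179.9, -0.0, 90.0]
ft_force: [1.4, 0.2, -0.6]
grip_width: 0.544
grasp_force: 62.4
```

>>> arm_command:
  moves:
    - {"tx": 0,"ty": 0,"tz": 0.6,"wx": 0,"wy": 0,"wz": 0}
    - {"tx": 0,"ty": 0,"tz": 1.2,"wx": 0,"wy": 0,"wz": 0}
    - {"tx": 0,"ty": 0,"tz": 1.8,"wx": 0,"wy": 0,"wz": 0}
    - {"tx": 0,"ty": 0,"tz": 2.3,"wx": 0,"wy": 0,"wz": 0}
    - {"tx": 0,"ty": 0,"tz": 2.6,"wx": 0,"wy": 0,"wz": 0}
    - {"tx": 0,"ty": 0,"tz": 2.7,"wx": 0,"wy": 0,"wz": 0}

```text
time: 7.48
eef_pos: [0.4744, 0.3329, 0.0494]
orientation: [-179.9, -0.0, 90.0]
ft_force: [-1.5, -1.5, 12.0]
grip_width: 0.546
grasp_force: 63.8
```

>>> arm_command:
  moves:
    - {"tx": 0,"ty": 0,"tz": 0,"wx": 0,"wy": 0,"wz": 0}
    - {"tx": 0,"ty": 0,"tz": 0,"wx": 0,"wy": 0,"wz": 0}
    - {"tx": 0,"ty": 0,"tz": -4,"wx": 0,"wy": 0,"wz": 0}
    - {"tx": 0,"ty": 0,"tz": -9,"wx": 0,"wy": 0,"wz": 0}
    - {"tx": 0,"ty": 0,"tz": -14,"wx": 0,"wy": 0,"wz": 0}
    - {"tx": 0,"ty": 0,"tz": -20,"wx": 0,"wy": 0,"wz": 0}
    - {"tx": -5,"ty": 0,"tz": -21,"wx": 0,"wy": 0,"wz": 0}
    - {"tx": -11,"ty": -1,"tz": -21,"wx": 0,"wy": 0,"wz": 0}

```text
time: 8.48
eef_pos: [0.4652, 0.2223, 0.2602]
orientation: [180.0, -0.0, 90.1]
ft_force: [1.5, -1.5, -2.3]
grip_width: 0.539
grasp_force: 66.0
```

>>> arm_command:
  moves:
    - {"tx": -6,"ty": -0.5,"tz": 0,"wx": 0,"wy": 0,"wz": 0}
    - {"tx": -12,"ty": -0.5,"tz": 0,"wx": 0,"wy": 0,"wz": 0}
    - {"tx": -18,"ty": -1,"tz": 0,"wx": 0,"wy": 0,"wz": 0}
    - {"tx": -24,"ty": -1.4,"tz": 0,"wx": 0,"wy": 0,"wz": 0}
    - {"tx": -30,"ty": -1.4,"tz": 0,"wx": 0,"wy": 0,"wz": 0}
    - {"tx": -36,"ty": -1.4,"tz": 0,"wx": 0,"wy": 0,"wz": 0}
    - {"tx": -40,"ty": -1.4,"tz": 0,"wx": 0,"wy": 0,"wz": 0}
    - {"tx": -41,"ty": -1.4,"tz": 0,"wx": 0,"wy": 0,"wz": 0}

```text
time: 9.48
eef_pos: [0.4503, -0.1891, 0.259]
orientation: [-179.9, -0.0, 89.9]
ft_force: [-0.0, 0.4, -1.0]
grip_width: 0.543
grasp_force: 66.0
```

Run:
```python
from h import *
st(); d=snap('wrist','w4'); np.save('pics/w4T.npy',tool()@d['tool_from_camera'])
```

```text
9.475 [ 0.4503 -0.1891  0.259 ] [-1.7986e+02 -1.0000e-02  8.9850e+01] [-0.   0.4 -1. ] 0.5425677956567904 66.01215720176697
```

View pics/w4.png

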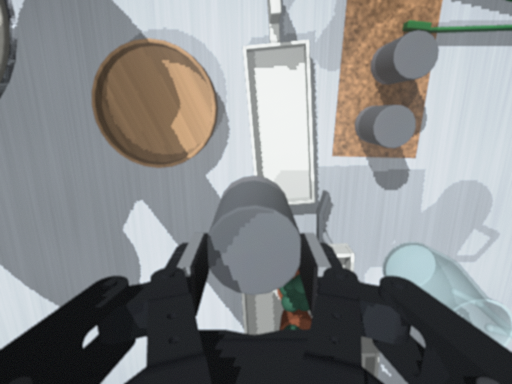

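The tray rim shows its corners at (246,48), (309,41) and (315,200). Cap5 has its top at (412,56) and cap6 at (392,127), both still standing, and the other lid is at (155,103).

Run:
```python
from h import *
d=np.load('pics/w4.npy',allow_pickle=True).item();T=np.load('pics/w4T.npy')
a=ray(d,246,48,.024,T);b=ray(d,309,41,.024,T);c=ray(d,315,200,.024,T)
for n,p in zip('abc',(a,b,c)):print(n,p.round(4))
print(np.linalg.norm(b-a),np.linalg.norm(b-c))
y=(b-c)[:2];y/=np.linalg.norm(y);ang=np.degrees(np.arctan2(-y[0],y[1]));print('yaw',ang)
ex=np.array([y[1],-y[0]]);o=b[:2]-ex*.041-y*.105;print('o',o, (a[:2]+ex*.041-y*.105))
for t in(.07,.062,.0,-.062):print(t,(o+y*t).round(4))
p=disc(d,T,412,56,.07,12);disc(d,T,392,127,.07,12)
```

```text
a [ 0.4399 -0.0465  0.024 ]
b [ 0.5172 -0.039   0.024 ]
c [ 0.5353 -0.2425  0.024 ]
0.07768714227160617 0.20430486590869834
yaw 5.071613657697215
o [ 0.4856357  -0.14718352] [ 0.48999731 -0.14750551]
0.07 [ 0.4794 -0.0775]
0.062 [ 0.4802 -0.0854]
0.0 [ 0.4856 -0.1472]
-0.062 [ 0.4911 -0.2089]
ell [452.2  46.7] [ 59.7 122.4] -> [ 0.6658 -0.0545  0.07  ] diam 0.065
ell [393.9 125.8] [39.  42.9] -> [ 0.6128 -0.1384  0.07  ] diam 0.0454
```

>>> arm_command:
  moves:
    - {"tx": 5,"ty": 1.6,"tz": 0,"wx": 0,"wy": 0,"wz": 0.003}
    - {"tx": 9.5,"ty": 3.2,"tz": 4,"wx": 0,"wy": 0,"wz": 0.003}
    - {"tx": 9.5,"ty": 3.2,"tz": 10,"wx": 0,"wy": 0,"wz": 0.003}
    - {"tx": 9.5,"ty": 3.2,"tz": 15,"wx": 0,"wy": 0,"wz": 0.003}
    - {"tx": 9.5,"ty": 3.2,"tz": 19,"wx": 0,"wy": 0,"wz": 0.003}
    - {"tx": 9.5,"ty": 3.2,"tz": 20.7,"wx": 0,"wy": 0,"wz": 0.003}
    - {"tx": 9.5,"ty": 3.2,"tz": 21.4,"wx": 0,"wy": 0,"wz": 0.003}
    - {"tx": 9.5,"ty": 3.2,"tz": 21.7,"wx": 0,"wy": 0,"wz": 0.003}

```text
time: 10.52
eef_pos: [0.4824, -0.0916, 0.0425]
orientation: [-179.9, -0.0, 89.9]
ft_force: [0.3, 0.2, -1.5]
grip_width: 0.538
grasp_force: 66.0
```

>>> arm_command:
  moves:
    - {"tx": 0,"ty": 0,"tz": 0,"wx": 0,"wy": 0,"wz": 0}

```text
time: 10.65
eef_pos: [0.4827, -0.092, 0.0428]
orientation: [-179.9, 0.0, 89.8]
ft_force: [0.0, 0.2, -1.6]
grip_width: 0.543
grasp_force: 66.0
```

>>> arm_command:
  moves:
    - {"tx": 0,"ty": 0,"tz": 0.15,"wx": 0,"wy": 0,"wz": 0}
    - {"tx": 0,"ty": 0,"tz": 0.15,"wx": 0,"wy": 0,"wz": 0}

```text
time: 10.9
eef_pos: [0.4827, -0.0923, 0.0414]
orientation: [-180.0, 0.0, 89.8]
ft_force: [-0.9, 0.3, 5.2]
grip_width: 0.543
grasp_force: 67.1
```

>>> arm_command:
  moves:
    - {"tx": 0,"ty": 0,"tz": 0,"wx": 0,"wy": 0,"wz": 0}
    - {"tx": 0,"ty": 0,"tz": 0,"wx": 0,"wy": 0,"wz": 0}
    - {"tx": 0,"ty": 0,"tz": 0,"wx": 0,"wy": 0,"wz": 0}
    - {"tx": 0,"ty": 0,"tz": 0,"wx": 0,"wy": 0,"wz": 0}
  claw: 1

```text
time: 11.4
eef_pos: [0.4824, -0.0922, 0.0408]
orientation: [-179.9, 0.0, 89.8]
ft_force: [0.3, -0.9, -1.1]
grip_width: 1.0
grasp_force: 0.0
```

>>> arm_command:
  moves:
    - {"tx": 0,"ty": 0,"tz": -3,"wx": 0,"wy": 0,"wz": 0}
    - {"tx": 0,"ty": 0,"tz": -9,"wx": 0,"wy": 0,"wz": 0}
    - {"tx": 0,"ty": 0,"tz": -15,"wx": 0,"wy": 0,"wz": 0}
    - {"tx": 1,"ty": 3,"tz": -20,"wx": 0,"wy": 0,"wz": 0}
    - {"tx": 2,"ty": 8,"tz": -21.8,"wx": 0,"wy": 0,"wz": 0}
    - {"tx": 3.7,"ty": 11.1,"tz": -21.8,"wx": 0,"wy": 0,"wz": 0.003}
    - {"tx": 3.7,"ty": 11.1,"tz": -21.8,"wx": 0,"wy": 0,"wz": 0.003}
    - {"tx": 3.7,"ty": 11.1,"tz": -21.8,"wx": 0,"wy": 0,"wz": 0.003}

```text
time: 12.4
eef_pos: [0.5932, -0.0555, 0.2581]
orientation: [-179.8, -0.0, 89.7]
ft_force: [0.1, 0.1, 0.5]
grip_width: 1.001
grasp_force: 0.0
```

Run:
```python
from h import *
st(); d=snap('wrist','w5'); T=tool()@d['tool_from_camera'];np.save('pics/w5T.npy',T)
u,v=proj(d,[.6335,-.058,.07],T);print(u,v)
disc(d,T,u,v,.07,12)
```

```text
12.4 [ 0.5932 -0.0555  0.2581] [-179.81   -0.     89.67] [0.1 0.1 0.5] 1.0014112939877955 0.0
288.2390326277083 170.49236501509196
ell [282.6 173.5] [38.1 39. ] -> [ 0.6268 -0.0616  0.07  ] diam 0.0464
```

View pics/w5.png

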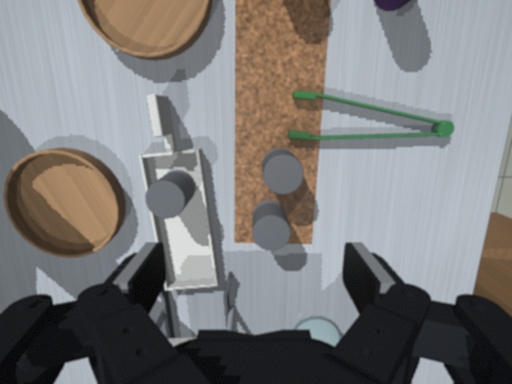

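Cap3 stands in the tray at (165,195), cap5 is at (282,173) and cap6 at (270,225). The tong is undisturbed. Next I'll grip cap5.

>>> arm_command:
  moves:
    - {"tx": -0.7,"ty": 3.4,"tz": 2,"wx": 0,"wy": 0,"wz": 0.006}
    - {"tx": -0.7,"ty": 3.4,"tz": 8,"wx": 0,"wy": 0,"wz": 0.006}
    - {"tx": -0.7,"ty": 3.4,"tz": 14,"wx": 0,"wy": 0,"wz": 0.006}
    - {"tx": -0.7,"ty": 3.4,"tz": 18,"wx": 0,"wy": 0,"wz": 0.006}
    - {"tx": -0.7,"ty": 3.4,"tz": 21,"wx": 0,"wy": 0,"wz": 0.006}
    - {"tx": -0.7,"ty": 3.4,"tz": 22.3,"wx": 0,"wy": 0,"wz": 0.006}
    - {"tx": -0.7,"ty": 3.4,"tz": 22.3,"wx": 0,"wy": 0,"wz": 0.006}

```text
time: 13.32
eef_pos: [0.6269, -0.063, 0.0355]
orientation: [-179.8, -0.0, 89.3]
ft_force: [-0.5, 0.1, 1.1]
grip_width: 1.003
grasp_force: 0.0
```

>>> arm_command:
  moves:
    - {"tx": 0,"ty": 0,"tz": 0,"wx": 0,"wy": 0,"wz": 0}
    - {"tx": 0,"ty": 0,"tz": 0,"wx": 0,"wy": 0,"wz": 0}
    - {"tx": 0,"ty": 0,"tz": 0,"wx": 0,"wy": 0,"wz": 0}
    - {"tx": 0,"ty": 0,"tz": 0,"wx": 0,"wy": 0,"wz": 0}
    - {"tx": 0,"ty": 0,"tz": 0,"wx": 0,"wy": 0,"wz": 0}
    - {"tx": 0,"ty": 0,"tz": 0,"wx": 0,"wy": 0,"wz": 0}
  claw: 0

```text
time: 14.08
eef_pos: [0.6282, -0.0629, 0.0371]
orientation: [180.0, 0.0, 89.3]
ft_force: [-1.7, 0.5, 14.2]
grip_width: 0.545
grasp_force: 59.2
```

>>> arm_command:
  moves:
    - {"tx": 0,"ty": 0,"tz": -4,"wx": 0,"wy": 0,"wz": 0}
    - {"tx": 0,"ty": 0,"tz": -9,"wx": 0,"wy": 0,"wz": 0}
    - {"tx": 0,"ty": 0,"tz": -14,"wx": 0,"wy": 0,"wz": 0}
    - {"tx": 0,"ty": 0,"tz": -19,"wx": 0,"wy": 0,"wz": 0}
    - {"tx": 0,"ty": 0,"tz": -21,"wx": 0,"wy": 0,"wz": 0}
    - {"tx": 0,"ty": 0,"tz": -21,"wx": 0,"wy": 0,"wz": 0}

```text
time: 14.82
eef_pos: [0.6285, -0.0628, 0.2474]
orientation: [179.9, 0.0, 89.3]
ft_force: [0.6, -0.3, -1.9]
grip_width: 0.543
grasp_force: 62.0
```

Run:
```python
from h import *
st(); mv(.475,.333,.257)
```

```text
14.825 [ 0.6285 -0.0628  0.2474] [1.7991e+02 4.0000e-02 8.9320e+01] [ 0.6 -0.3 -1.9] 0.5426210611177756 62.02171325683594
t [ 39.39 -15.82  -1.01] w [ 0.002  0.001 -0.012]
```

>>> arm_command:
  moves:
    - {"tx": 39.4,"ty": -15.8,"tz": -1,"wx": 0.002,"wy": 0,"wz": -0.012}
    - {"tx": 39.4,"ty": -15.8,"tz": -1,"wx": 0.002,"wy": 0,"wz": -0.012}
    - {"tx": 39.4,"ty": -15.8,"tz": -1,"wx": 0.002,"wy": 0,"wz": -0.012}
    - {"tx": 39.4,"ty": -15.8,"tz": -1,"wx": 0.002,"wy": 0,"wz": -0.012}
    - {"tx": 39.4,"ty": -15.8,"tz": -1,"wx": 0.002,"wy": 0,"wz": -0.012}
    - {"tx": 39.4,"ty": -15.8,"tz": -1,"wx": 0.002,"wy": 0,"wz": -0.012}
    - {"tx": 39.4,"ty": -15.8,"tz": -1,"wx": 0.002,"wy": 0,"wz": -0.012}
    - {"tx": 39.4,"ty": -15.8,"tz": -1,"wx": 0.002,"wy": 0,"wz": -0.012}

```text
time: 15.82
eef_pos: [0.4725, 0.3357, 0.2543]
orientation: [-179.7, 0.0, 90.2]
ft_force: [0.3, -0.9, -0.4]
grip_width: 0.543
grasp_force: 62.1
```

Run:
```python
from h import *
st(); mv(.4747,.3329,.125)
```

```text
15.825 [0.4725 0.3357 0.2543] [-1.7966e+02  3.0000e-02  9.0220e+01] [ 0.3 -0.9 -0.4] 0.5431840733660641 62.050909996032715
t [-0.27  0.3  12.93] w [-0.006  0.     0.004]
```

>>> arm_command:
  moves:
    - {"tx": 0,"ty": 0,"tz": 4,"wx": 0,"wy": 0,"wz": 0}
    - {"tx": 0,"ty": 0,"tz": 9,"wx": 0,"wy": 0,"wz": 0}
    - {"tx": 0,"ty": 0,"tz": 12,"wx": 0,"wy": 0,"wz": 0}
    - {"tx": 0,"ty": 0,"tz": 13,"wx": 0,"wy": 0,"wz": 0}
    - {"tx": 0,"ty": 0,"tz": 13,"wx": 0,"wy": 0,"wz": 0}

```text
time: 16.45
eef_pos: [0.474, 0.3327, 0.1255]
orientation: [-179.7, 0.0, 90.0]
ft_force: [-0.2, 0.9, -0.7]
grip_width: 0.542
grasp_force: 62.1
```

>>> arm_command:
  moves:
    - {"tx": 0,"ty": 0.05,"tz": 1,"wx": 0,"wy": 0,"wz": 0}
    - {"tx": 0,"ty": 0.05,"tz": 2,"wx": 0,"wy": 0,"wz": 0}
    - {"tx": 0,"ty": 0.05,"tz": 2.8,"wx": 0,"wy": 0,"wz": 0}
    - {"tx": 0,"ty": 0.05,"tz": 3.5,"wx": 0,"wy": 0,"wz": 0}
    - {"tx": 0,"ty": 0.05,"tz": 3.9,"wx": 0,"wy": 0,"wz": 0}
    - {"tx": 0,"ty": 0.05,"tz": 4.2,"wx": 0,"wy": 0,"wz": 0}

```text
time: 17.2
eef_pos: [0.4744, 0.3332, 0.0836]
orientation: [-179.8, -0.0, 90.0]
ft_force: [0.8, 0.0, -1.9]
grip_width: 0.548
grasp_force: 62.1
```

>>> arm_command:
  moves:
    - {"tx": 0,"ty": 0,"tz": 0.1,"wx": 0,"wy": 0,"wz": 0}
    - {"tx": 0,"ty": 0,"tz": 0.2,"wx": 0,"wy": 0,"wz": 0}
    - {"tx": 0,"ty": 0,"tz": 0.2,"wx": 0,"wy": 0,"wz": 0}

```text
time: 17.58
eef_pos: [0.4745, 0.3334, 0.0822]
orientation: [-179.8, -0.0, 90.0]
ft_force: [-1.9, 0.3, 3.9]
grip_width: 0.544
grasp_force: 62.7
```

>>> arm_command:
  moves:
    - {"tx": 0,"ty": 0,"tz": 0.15,"wx": 0,"wy": 0,"wz": 0}
    - {"tx": 0,"ty": 0,"tz": 0.15,"wx": 0,"wy": 0,"wz": 0}
    - {"tx": 0,"ty": 0,"tz": 0.15,"wx": 0,"wy": 0,"wz": 0}

```text
time: 17.95
eef_pos: [0.4747, 0.3337, 0.0819]
orientation: [-179.9, -0.1, 90.0]
ft_force: [-6.8, -1.2, 24.8]
grip_width: 0.542
grasp_force: 65.2
```

Run:
```python
from h import *
st()
d=np.load('pics/w2.npy',allow_pickle=True).item()
for f,u,v in (('w1',152,118),):
    d=np.load(f'pics/{f}.npy',allow_pickle=True).item();T=np.load(f'pics/{f}T.npy')
    # lid outer rim: bamboo hue mask
    h=cv2.cvtColor(d['img'],cv2.COLOR_RGB2HSV);m=((h[...,1]>70)&(h[...,0]<25)).astype(np.uint8);m[:,232:]=0;m[200:]=0
    c=max(cv2.findContours(m,cv2.RETR_EXTERNAL,cv2.CHAIN_APPROX_NONE)[0],key=cv2.contourArea);e=cv2.fitEllipse(cv2.convexHull(c));print(e,ray(d,*e[0],.028,T),ray(d,*e[0],.02,T))
mv(.466,.153,.23)
```

```text
17.95 [0.4747 0.3337 0.0819] [-1.7985e+02 -8.0000e-02  9.0000e+01] [-6.8 -1.2 24.8] 0.5423128600598761 65.19273161888123
((150.3661651611328, 118.44877624511719), (117.36530303955078, 128.8719482421875), 139.08348083496094) [0.46350723 0.16127955 0.028     ] [0.46081632 0.16109067 0.02      ]
t [-18.05  -0.91 -14.83] w [-0.003 -0.001 -0.   ]
```

>>> arm_command:
  moves:
    - {"tx": 0,"ty": 0,"tz": -2,"wx": 0,"wy": 0,"wz": 0}
    - {"tx": 0,"ty": 0,"tz": -6,"wx": 0,"wy": 0,"wz": 0}
    - {"tx": 0,"ty": 0,"tz": -10,"wx": 0,"wy": 0,"wz": 0}
    - {"tx": -5,"ty": -0.5,"tz": -11,"wx": 0,"wy": 0,"wz": 0}
    - {"tx": -11,"ty": -0.8,"tz": -11,"wx": 0,"wy": 0,"wz": 0}
    - {"tx": -16,"ty": -1.1,"tz": -10,"wx": 0,"wy": 0,"wz": 0}
    - {"tx": -17.5,"ty": -1.1,"tz": -6,"wx": 0,"wy": 0,"wz": 0}
    - {"tx": -17.5,"ty": -1.1,"tz": -2,"wx": 0,"wy": 0,"wz": 0}

```text
time: 18.95
eef_pos: [0.4639, 0.1569, 0.0999]
orientation: [-179.9, -0.0, 89.9]
ft_force: [0.8, 0.6, -1.3]
grip_width: 0.541
grasp_force: 62.1
```

>>> arm_command:
  moves:
    - {"tx": 0,"ty": 0,"tz": 2.5,"wx": 0,"wy": 0,"wz": 0}
    - {"tx": 0,"ty": 0,"tz": 4,"wx": 0,"wy": 0,"wz": 0}
    - {"tx": 0,"ty": 0,"tz": 4.7,"wx": 0,"wy": 0,"wz": 0}
    - {"tx": 0,"ty": 0,"tz": 4.9,"wx": 0,"wy": 0,"wz": 0}

```text
time: 19.45
eef_pos: [0.4633, 0.1582, 0.0513]
orientation: [-179.8, 0.0, 90.0]
ft_force: [0.4, -0.7, -1.0]
grip_width: 0.539
grasp_force: 62.1
```

Next is down another 4 mm, release, lift and hover by cap6, which stands at about (0.617,-0.138).

>>> arm_command:
  moves:
    - {"tx": 0,"ty": 0,"tz": 0.2,"wx": 0,"wy": 0,"wz": 0}
    - {"tx": 0,"ty": 0,"tz": 0.35,"wx": 0,"wy": 0,"wz": 0}
    - {"tx": 0,"ty": 0,"tz": 0.4,"wx": 0,"wy": 0,"wz": 0}
    - {"tx": 0,"ty": 0,"tz": 0.4,"wx": 0,"wy": 0,"wz": 0}

```text
time: 19.95
eef_pos: [0.4633, 0.1582, 0.0474]
orientation: [-179.8, -0.0, 90.0]
ft_force: [-0.4, 0.7, -1.3]
grip_width: 0.54
grasp_force: 62.1
```

>>> arm_command:
  moves:
    - {"tx": 0,"ty": 0,"tz": 0,"wx": 0,"wy": 0,"wz": 0}
    - {"tx": 0,"ty": 0,"tz": 0,"wx": 0,"wy": 0,"wz": 0}
    - {"tx": 0,"ty": 0,"tz": 0,"wx": 0,"wy": 0,"wz": 0}
    - {"tx": 0,"ty": 0,"tz": 0,"wx": 0,"wy": 0,"wz": 0}
  claw: 1

```text
time: 20.45
eef_pos: [0.4632, 0.1582, 0.0474]
orientation: [-179.8, -0.0, 90.0]
ft_force: [-0.5, 0.3, -1.5]
grip_width: 0.997
grasp_force: 0.0
```

>>> arm_command:
  moves:
    - {"tx": 0,"ty": 0,"tz": -3,"wx": 0,"wy": 0,"wz": 0}
    - {"tx": 0,"ty": 0,"tz": -9,"wx": 0,"wy": 0,"wz": 0}
    - {"tx": 0,"ty": 0,"tz": -15,"wx": 0,"wy": 0,"wz": 0}
    - {"tx": -5,"ty": 3,"tz": -18,"wx": 0,"wy": 0,"wz": 0}
    - {"tx": -11,"ty": 5,"tz": -20,"wx": 0,"wy": 0,"wz": 0}
    - {"tx": -17,"ty": 7,"tz": -21.2,"wx": 0,"wy": 0,"wz": 0}
    - {"tx": -23,"ty": 9,"tz": -21.2,"wx": 0,"wy": 0,"wz": 0}
    - {"tx": -28,"ty": 11,"tz": -21.2,"wx": 0,"wy": 0,"wz": 0}

```text
time: 21.45
eef_pos: [0.5742, -0.1234, 0.2592]
orientation: [-179.8, 0.0, 90.0]
ft_force: [0.4, 1.5, 0.1]
grip_width: 0.998
grasp_force: 0.0
```

>>> arm_command:
  moves:
    - {"tx": -1,"ty": 0.6,"tz": 0,"wx": 0,"wy": 0,"wz": 0}
    - {"tx": -1,"ty": 0.6,"tz": 0,"wx": 0,"wy": 0,"wz": 0}
    - {"tx": -1,"ty": 0.6,"tz": 0,"wx": 0,"wy": 0,"wz": 0}

```text
time: 21.82
eef_pos: [0.5794, -0.13, 0.2588]
orientation: [-179.7, -0.0, 90.1]
ft_force: [-0.4, 0.4, -0.2]
grip_width: 1.0
grasp_force: 0.0
```

Run:
```python
from h import *
st(); d=snap('wrist','w6'); T=tool()@d['tool_from_camera'];np.save('pics/w6T.npy',T)
u,v=proj(d,[.617,-.138,.07],T);print(u,v)
disc(d,T,u,v,.07,12)
```

```text
21.825 [ 0.5794 -0.13    0.2588] [-1.7974e+02 -2.0000e-02  9.0060e+01] [-0.4  0.4 -0.2] 0.9995229390234374 0.0
285.88323592344807 175.39604576992122
ell [282.4 175.7] [37.9 39.2] -> [ 0.6128 -0.1384  0.07  ] diam 0.0462
```

View pics/w6.png

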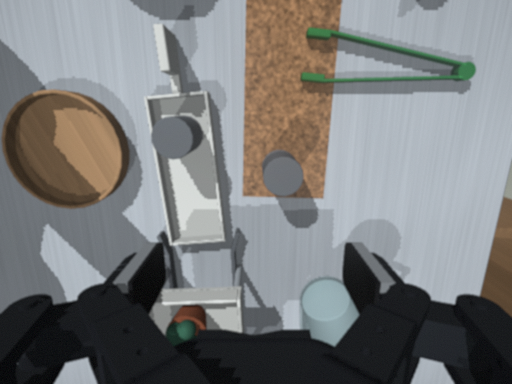

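Cap6 is at (282,175) and cap3 still stands in the tray at (173,137). The rack mouth and its rail flares are at (165,245) and (235,245), and the pitcher at (328,310) is clear.

>>> arm_command:
  moves:
    - {"tx": -0.9,"ty": 3.4,"tz": 2,"wx": -0.002,"wy": 0,"wz": 0}
    - {"tx": -0.9,"ty": 3.4,"tz": 8,"wx": -0.002,"wy": 0,"wz": 0}
    - {"tx": -0.9,"ty": 3.4,"tz": 14,"wx": -0.002,"wy": 0,"wz": 0}
    - {"tx": -0.9,"ty": 3.4,"tz": 18,"wx": -0.002,"wy": 0,"wz": 0}
    - {"tx": -0.9,"ty": 3.4,"tz": 21,"wx": -0.002,"wy": 0,"wz": 0}
    - {"tx": -0.9,"ty": 3.4,"tz": 22.4,"wx": -0.002,"wy": 0,"wz": 0}
    - {"tx": -0.9,"ty": 3.4,"tz": 22.4,"wx": -0.002,"wy": 0,"wz": 0}

```text
time: 22.75
eef_pos: [0.6127, -0.1396, 0.0347]
orientation: [-179.8, -0.0, 90.0]
ft_force: [-0.1, -0.5, 1.2]
grip_width: 0.999
grasp_force: 0.0
```

>>> arm_command:
  moves:
    - {"tx": 0,"ty": 0,"tz": 0,"wx": 0,"wy": 0,"wz": 0}
    - {"tx": 0,"ty": 0,"tz": 0,"wx": 0,"wy": 0,"wz": 0}
    - {"tx": 0,"ty": 0,"tz": 0,"wx": 0,"wy": 0,"wz": 0}
    - {"tx": 0,"ty": 0,"tz": 0,"wx": 0,"wy": 0,"wz": 0}
    - {"tx": 0,"ty": 0,"tz": 0,"wx": 0,"wy": 0,"wz": 0}
    - {"tx": 0,"ty": 0,"tz": 0,"wx": 0,"wy": 0,"wz": 0}
  claw: 0

```text
time: 23.5
eef_pos: [0.6139, -0.1406, 0.0364]
orientation: [180.0, 0.0, 90.0]
ft_force: [-1.2, 1.4, 13.3]
grip_width: 0.549
grasp_force: 59.4
```

>>> arm_command:
  moves:
    - {"tx": 0,"ty": 0,"tz": -4,"wx": 0,"wy": 0,"wz": 0}
    - {"tx": 0,"ty": 0,"tz": -9,"wx": 0,"wy": 0,"wz": 0}
    - {"tx": 0,"ty": 0,"tz": -14,"wx": 0,"wy": 0,"wz": 0}
    - {"tx": 0,"ty": 0,"tz": -19,"wx": 0,"wy": 0,"wz": 0}
    - {"tx": 0,"ty": 0,"tz": -21,"wx": 0,"wy": 0,"wz": 0}
    - {"tx": 0,"ty": 0,"tz": -21,"wx": 0,"wy": 0,"wz": 0}

```text
time: 24.25
eef_pos: [0.6141, -0.1406, 0.2466]
orientation: [179.9, 0.1, 90.0]
ft_force: [0.7, 0.7, -1.9]
grip_width: 0.545
grasp_force: 62.3
```

Run:
```python
from h import *
st(); mv(.4747,.333,.257)
```

```text
24.25 [ 0.6141 -0.1406  0.2466] [1.7992e+02 7.0000e-02 9.0000e+01] [ 0.7  0.7 -1.9] 0.5451918476857616 62.337820529937744
t [ 47.36 -13.94  -1.11] w [ 0.001  0.001 -0.   ]
```

>>> arm_command:
  moves:
    - {"tx": 47.3,"ty": -13.9,"tz": -1.1,"wx": 0,"wy": 0,"wz": 0}
    - {"tx": 47.3,"ty": -13.9,"tz": -1.1,"wx": 0,"wy": 0,"wz": 0}
    - {"tx": 47.3,"ty": -13.9,"tz": -1.1,"wx": 0,"wy": 0,"wz": 0}
    - {"tx": 47.3,"ty": -13.9,"tz": -1.1,"wx": 0,"wy": 0,"wz": 0}
    - {"tx": 47.3,"ty": -13.9,"tz": -1.1,"wx": 0,"wy": 0,"wz": 0}
    - {"tx": 47.3,"ty": -13.9,"tz": -1.1,"wx": 0,"wy": 0,"wz": 0}
    - {"tx": 47.3,"ty": -13.9,"tz": -1.1,"wx": 0,"wy": 0,"wz": 0}
    - {"tx": 47.3,"ty": -13.9,"tz": -1.1,"wx": 0,"wy": 0,"wz": 0}

```text
time: 25.25
eef_pos: [0.4729, 0.3344, 0.2546]
orientation: [-179.8, 0.1, 90.0]
ft_force: [-0.2, -0.8, -1.6]
grip_width: 0.544
grasp_force: 62.3
```

>>> arm_command:
  moves:
    - {"tx": 0,"ty": 0,"tz": 3,"wx": 0,"wy": 0,"wz": 0}
    - {"tx": 0,"ty": 0,"tz": 7,"wx": 0,"wy": 0,"wz": 0}
    - {"tx": 0,"ty": 0,"tz": 10,"wx": 0,"wy": 0,"wz": 0}
    - {"tx": 0,"ty": 0,"tz": 12,"wx": 0,"wy": 0,"wz": 0}
    - {"tx": 0,"ty": 0,"tz": 12,"wx": 0,"wy": 0,"wz": 0}

```text
time: 25.88
eef_pos: [0.4726, 0.3318, 0.1337]
orientation: [-179.7, 0.1, 90.0]
ft_force: [-0.5, 0.1, -1.3]
grip_width: 0.544
grasp_force: 62.3
```

Run:
```python
from h import *
st(); mv(.4747,.332,.090)
```

```text
25.875 [0.4726 0.3318 0.1337] [-1.7965e+02  1.3000e-01  9.0000e+01] [-0.5  0.1 -1.3] 0.5444469566544025 62.31438159942627
t [0.03 0.23 4.37] w [-0.006  0.002 -0.   ]
```

>>> arm_command:
  moves:
    - {"tx": 0,"ty": 0.2,"tz": 0.5,"wx": -0.003,"wy": 0.002,"wz": 0}
    - {"tx": 0,"ty": 0.2,"tz": 1.5,"wx": -0.003,"wy": 0.002,"wz": 0}
    - {"tx": 0,"ty": 0.2,"tz": 2.5,"wx": -0.003,"wy": 0.002,"wz": 0}
    - {"tx": 0,"ty": 0.2,"tz": 3.5,"wx": -0.003,"wy": 0.002,"wz": 0}
    - {"tx": 0,"ty": 0.2,"tz": 4.3,"wx": -0.003,"wy": 0.002,"wz": 0}

```text
time: 26.5
eef_pos: [0.4759, 0.3326, 0.0922]
orientation: [180.0, -0.1, 90.0]
ft_force: [-0.2, -0.1, -1.0]
grip_width: 0.546
grasp_force: 62.3
```

>>> arm_command:
  moves:
    - {"tx": 0,"ty": 0,"tz": 0.5,"wx": 0,"wy": 0,"wz": 0}
    - {"tx": 0,"ty": 0,"tz": 1,"wx": 0,"wy": 0,"wz": 0}
    - {"tx": 0,"ty": 0,"tz": 1.3,"wx": 0,"wy": 0,"wz": 0}

```text
time: 26.88
eef_pos: [0.4761, 0.3327, 0.0798]
orientation: [179.9, -0.1, 90.0]
ft_force: [-0.3, 0.2, -1.7]
grip_width: 0.555
grasp_force: 62.3
```

>>> arm_command:
  moves:
    - {"tx": 0,"ty": -0.1,"tz": 0.6,"wx": 0,"wy": 0,"wz": 0}
    - {"tx": 0,"ty": -0.1,"tz": 1.2,"wx": 0,"wy": 0,"wz": 0}

```text
time: 27.12
eef_pos: [0.475, 0.3327, 0.0677]
orientation: [179.9, -0.1, 90.0]
ft_force: [-0.1, -0.6, -1.4]
grip_width: 0.546
grasp_force: 62.3
```

>>> arm_command:
  moves:
    - {"tx": 0,"ty": 0,"tz": 0.6,"wx": 0,"wy": 0,"wz": 0}
    - {"tx": 0,"ty": 0,"tz": 1.2,"wx": 0,"wy": 0,"wz": 0}
    - {"tx": 0,"ty": 0,"tz": 1.7,"wx": 0,"wy": 0,"wz": 0}
    - {"tx": 0,"ty": 0,"tz": 1.9,"wx": 0,"wy": 0,"wz": 0}
    - {"tx": 0,"ty": 0,"tz": 2,"wx": 0,"wy": 0,"wz": 0}
    - {"tx": 0,"ty": 0,"tz": 2,"wx": 0,"wy": 0,"wz": 0}

```text
time: 27.88
eef_pos: [0.4753, 0.3329, 0.0485]
orientation: [179.9, -0.1, 90.0]
ft_force: [-2.4, -0.7, 7.0]
grip_width: 0.543
grasp_force: 63.3
```

>>> arm_command:
  moves:
    - {"tx": 0,"ty": 0,"tz": 0.05,"wx": 0,"wy": 0,"wz": 0}
    - {"tx": 0,"ty": 0,"tz": 0.05,"wx": 0,"wy": 0,"wz": 0}
    - {"tx": 0,"ty": 0,"tz": 0.05,"wx": 0,"wy": 0,"wz": 0}
    - {"tx": 0,"ty": 0,"tz": -4,"wx": 0,"wy": 0,"wz": 0}
    - {"tx": 0,"ty": 0,"tz": -9,"wx": 0,"wy": 0,"wz": 0}
    - {"tx": 0,"ty": 0,"tz": -14,"wx": 0,"wy": 0,"wz": 0}
    - {"tx": -4,"ty": 0,"tz": -18,"wx": 0,"wy": 0,"wz": 0}
    - {"tx": -10,"ty": 0,"tz": -18,"wx": 0,"wy": 0,"wz": 0}

```text
time: 28.88
eef_pos: [0.4766, 0.2328, 0.2309]
orientation: [179.6, -0.2, 90.1]
ft_force: [1.6, -0.8, -2.2]
grip_width: 0.544
grasp_force: 62.7
```

>>> arm_command:
  moves:
    - {"tx": -6,"ty": 0.2,"tz": 0,"wx": 0,"wy": 0,"wz": 0}
    - {"tx": -12,"ty": 0.4,"tz": 0,"wx": 0,"wy": 0,"wz": 0}
    - {"tx": -18,"ty": 0.6,"tz": 0,"wx": 0,"wy": 0,"wz": 0}
    - {"tx": -24,"ty": 0.8,"tz": 0,"wx": 0,"wy": 0,"wz": 0}
    - {"tx": -30,"ty": 1,"tz": 0,"wx": 0,"wy": 0,"wz": 0}
    - {"tx": -36,"ty": 1.1,"tz": 0,"wx": 0,"wy": 0,"wz": 0}
    - {"tx": -39.2,"ty": 1.1,"tz": 0,"wx": 0,"wy": 0,"wz": 0}
    - {"tx": -39.2,"ty": 1.1,"tz": 4,"wx": 0,"wy": 0,"wz": 0}

```text
time: 29.88
eef_pos: [0.4878, -0.1628, 0.1886]
orientation: [179.6, 0.1, 89.8]
ft_force: [-0.1, 0.4, -2.6]
grip_width: 0.548
grasp_force: 62.7
```

Run:
```python
from h import *
st(); mv(.4865,-.159,.044)
d=snap('top','t7')
T=d['T'];g=d['img'];print(proj(d,[.4632,.16,.08]),proj(d,[.4824,-.0915,.074]))
```

```text
29.875 [ 0.4878 -0.1628  0.1886] [1.7962e+02 5.0000e-02 8.9830e+01] [-0.1  0.4 -2.6] 0.5483220451677251 62.72446274757385
t [ 0.39 -0.23 14.46] w [ 0.007  0.001 -0.003]
(np.float64(210.55896541243376), np.float64(228.12662823177044)) (np.float64(306.0714763152477), np.float64(218.1750581372534))
```

>>> arm_command:
  moves:
    - {"tx": 0.3,"ty": -0.1,"tz": 4,"wx": 0.004,"wy": 0,"wz": 0}
    - {"tx": 0.3,"ty": -0.1,"tz": 8,"wx": 0.004,"wy": 0,"wz": 0}
    - {"tx": 0.3,"ty": -0.1,"tz": 11.5,"wx": 0.004,"wy": 0,"wz": 0}
    - {"tx": 0.3,"ty": -0.1,"tz": 13.7,"wx": 0.004,"wy": 0,"wz": 0}
    - {"tx": 0.3,"ty": -0.1,"tz": 14.4,"wx": 0.004,"wy": 0,"wz": 0}
    - {"tx": 0.3,"ty": -0.1,"tz": 14.7,"wx": 0.004,"wy": 0,"wz": 0}
    - {"tx": 0.3,"ty": -0.1,"tz": 14.8,"wx": 0.004,"wy": 0,"wz": 0}

```text
time: 30.8
eef_pos: [0.4858, -0.1563, 0.0403]
orientation: [-179.9, -0.1, 90.0]
ft_force: [-3.2, 3.8, 19.2]
grip_width: 0.547
grasp_force: 65.1
```

>>> arm_command:
  moves:
    - {"tx": 0,"ty": 0,"tz": -0.05,"wx": 0,"wy": 0,"wz": 0}
    - {"tx": 0,"ty": 0,"tz": -0.05,"wx": 0,"wy": 0,"wz": 0}
    - {"tx": 0,"ty": 0,"tz": -0.05,"wx": 0,"wy": 0,"wz": 0}
    - {"tx": 0,"ty": 0,"tz": -0.05,"wx": 0,"wy": 0,"wz": 0}
  claw: 1

```text
time: 31.3
eef_pos: [0.4852, -0.1562, 0.0396]
orientation: [-179.8, -0.1, 90.0]
ft_force: [-0.5, 1.0, -0.1]
grip_width: 1.002
grasp_force: 0.0
```

>>> arm_command:
  moves:
    - {"tx": 0,"ty": 0,"tz": -3,"wx": 0,"wy": 0,"wz": 0}
    - {"tx": 0,"ty": 0,"tz": -9,"wx": 0,"wy": 0,"wz": 0}
    - {"tx": 0,"ty": -1,"tz": -15,"wx": 0,"wy": 0,"wz": 0}
    - {"tx": 0,"ty": -2,"tz": -20,"wx": 0,"wy": 0,"wz": 0}
    - {"tx": -2.5,"ty": -3,"tz": -24,"wx": 0,"wy": 0,"wz": 0}
    - {"tx": -2.5,"ty": -3,"tz": -26,"wx": 0,"wy": 0,"wz": 0}
    - {"tx": -2.5,"ty": -3,"tz": -26,"wx": 0,"wy": 0,"wz": 0}

```text
time: 32.17
eef_pos: [0.4564, -0.1822, 0.3008]
orientation: [-180.0, -0.0, 90.0]
ft_force: [1.3, 0.9, -1.5]
grip_width: 1.002
grasp_force: 0.0
```

Run:
```python
from h import *
st(); d=snap('wrist','w8'); np.save('pics/w8T.npy',tool()@d['tool_from_camera'])
d=np.load('pics/top0.npy',allow_pickle=True).item()
w=cv2.imread('pics/w8.png');t=cv2.cvtColor(d['img'],cv2.COLOR_RGB2BGR)[150:250,352:512]
t=cv2.resize(t,(480,300),interpolation=2)
cv2.imwrite('pics/rk.png',t)
```

```text
32.175 [ 0.4564 -0.1822  0.3008] [-1.7996e+02 -4.0000e-02  8.9970e+01] [ 1.3  0.9 -1.5] 1.0019520063687146 0.0
```

View pics/w8.png

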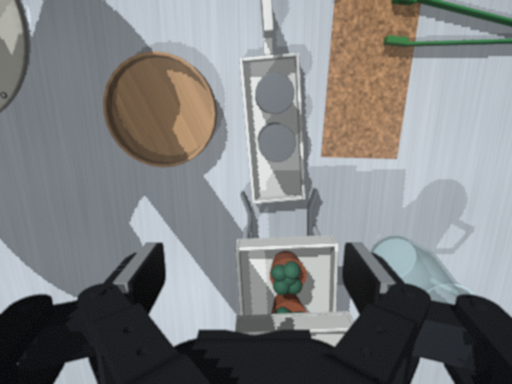

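View pics/rk.png

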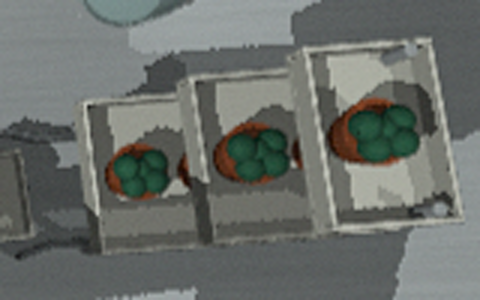

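Both caps stand in the tray at (275,93) and (277,142), and the tray rim corners are (242,59), (299,54), (254,204) and (305,196). The lowest tier's front edge runs from (237,240) to (337,236). In the rack crop its front corners are (85,103) and (98,253).

Run:
```python
from h import *
def yw(v): return np.degrees(np.arctan2(-v[0],v[1]))
d=np.load('pics/w8.npy',allow_pickle=True).item();T=np.load('pics/w8T.npy')
P=[ray(d,u,v,.024,T)[:2] for u,v in((242,59),(299,54),(254,204),(305,196))];print(np.round(P,4))
print('tray c',np.mean(P,0),'yaw',yw(P[0]-P[2]),yw(P[1]-P[3]))
F=[ray(d,u,v,.123,T)[:2] for u,v in((237,240),(337,236))]
x=F[1]-F[0];print('tier front',np.round(F,4),'mid',np.mean(F,0),'w',np.linalg.norm(x),'yaw',np.degrees(np.arctan2(x[1],x[0])))
for u,v in((245,192),(315,190),(251,232),(308,232)):print('rail',ray(d,u,v,.022,T).round(4))
print('fin',ray(d,267,2,.055,T),ray(d,268,38,.055,T))
d=np.load('pics/top0.npy',allow_pickle=True).item()
t=lambda u,v,z:ray(d,352+u/3,150+v/3,z)[:2]
A=[t(85,103,.123),t(98,253,.123),t(300,50,.283),t(330,228,.283),t(430,40,.283),t(462,220,.283)]
print(np.round(A,4)); m1=(A[0]+A[1])/2;m2=(A[2]+A[3])/2;m3=(A[4]+A[5])/2
print(m1,m2,m3,'yaw',yw(m1-m2),yw(m2-m3),yw(m1-m3))
```

```text
[[ 0.4384 -0.0452]
 [ 0.5163 -0.039 ]
 [ 0.4547 -0.2533]
 [ 0.5336 -0.2404]]
tray c [ 0.48576221 -0.14449497] yaw 4.477633455663273 4.90324643235122
tier front [[ 0.4336 -0.2696]
 [ 0.5584 -0.2642]] mid [ 0.49601029 -0.26692317] w 0.12495183859518216 yaw 2.4949247604197096
rail [ 0.4408 -0.2345  0.022 ]
rail [ 0.5489 -0.2314  0.022 ]
rail [ 0.4499 -0.3011  0.022 ]
rail [ 0.5415 -0.3011  0.022 ]
fin [0.47081135 0.01385134 0.055     ] [ 0.47250002 -0.02583566  0.055     ]
[[ 0.558  -0.2775]
 [ 0.4324 -0.2776]
 [ 0.5636 -0.3819]
 [ 0.4382 -0.3878]
 [ 0.5677 -0.4727]
 [ 0.4411 -0.4773]]
[ 0.49518029 -0.27752579] [ 0.5009038  -0.38489189] [ 0.50438943 -0.47504846] yaw 3.0514552474548875 2.2140651113320353 2.6693800468076816
```

The rack yaw is about 2.6° with its origin near (0.4995,-0.354). The tray yaw is about 4.7° and its leading end is already centred in the flare. Next I'll grip the fin at about (0.473,0.003).

>>> arm_command:
  moves:
    - {"tx": 6,"ty": 0.6,"tz": 0,"wx": 0,"wy": 0,"wz": -0.08}
    - {"tx": 12,"ty": 1.2,"tz": 2,"wx": 0,"wy": 0,"wz": -0.08}
    - {"tx": 18,"ty": 1.7,"tz": 5,"wx": 0,"wy": 0,"wz": -0.08}
    - {"tx": 18.5,"ty": 1.7,"tz": 10,"wx": 0,"wy": 0,"wz": -0.08}
    - {"tx": 18.5,"ty": 1.7,"tz": 16,"wx": 0,"wy": 0,"wz": -0.08}
    - {"tx": 18.5,"ty": 1.7,"tz": 20,"wx": 0,"wy": 0,"wz": -0.08}
    - {"tx": 18.5,"ty": 1.7,"tz": 20,"wx": 0,"wy": 0,"wz": -0.08}

```text
time: 33.1
eef_pos: [0.4696, 0.0043, 0.0972]
orientation: [-179.4, -0.2, 94.6]
ft_force: [-0.7, -0.2, 0.8]
grip_width: 1.003
grasp_force: 0.0
```

Run:
```python
from h import *
st(); d=snap('wrist','w9')
```

```text
33.1 [0.4696 0.0043 0.0972] [-179.44   -0.21   94.61] [-0.7 -0.2  0.8] 1.0029546183785953 0.0
```

View pics/w9.png

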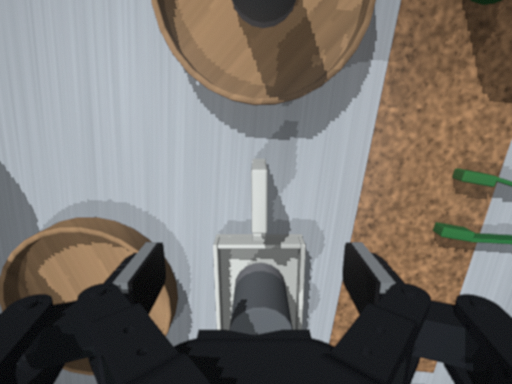

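The fin is at (260,165–235), in line with the jaws.

Run:
```python
from h import *
d=np.load('pics/w9.npy',allow_pickle=True).item();T=tool()@d['tool_from_camera']
a,b=ray(d,260,168,.055,T),ray(d,259.5,233,.055,T);print(a,b,(a+b)/2)
m=(a+b)/2; mv(m[0],m[1],.02,94.6)
```

```text
[0.47221993 0.03228859 0.055     ] [ 0.47612968 -0.01802556  0.055     ] [0.47417481 0.00713152 0.055     ]
t [0.27 0.38 7.9 ] w [-0.006 -0.003  0.   ]
```

>>> arm_command:
  moves:
    - {"tx": 0.3,"ty": 0.3,"tz": 2,"wx": -0.003,"wy": 0,"wz": 0}
    - {"tx": 0.3,"ty": 0.3,"tz": 4,"wx": -0.003,"wy": 0,"wz": 0}
    - {"tx": 0.3,"ty": 0.3,"tz": 6,"wx": -0.003,"wy": 0,"wz": 0}
    - {"tx": 0.3,"ty": 0.3,"tz": 7.5,"wx": -0.003,"wy": 0,"wz": 0}
    - {"tx": 0.3,"ty": 0.3,"tz": 7.5,"wx": -0.003,"wy": 0,"wz": 0}

```text
time: 33.78
eef_pos: [0.4754, 0.007, 0.0256]
orientation: [180.0, -0.1, 94.6]
ft_force: [-0.5, -0.4, -0.2]
grip_width: 0.996
grasp_force: 0.0
```

>>> arm_command:
  moves:
    - {"tx": 0,"ty": 0,"tz": 0,"wx": 0,"wy": 0,"wz": 0}
    - {"tx": 0,"ty": 0,"tz": 0,"wx": 0,"wy": 0,"wz": 0}
    - {"tx": 0,"ty": 0,"tz": 0,"wx": 0,"wy": 0,"wz": 0}
    - {"tx": 0,"ty": 0,"tz": 0,"wx": 0,"wy": 0,"wz": 0}
    - {"tx": 0,"ty": 0,"tz": 0,"wx": 0,"wy": 0,"wz": 0}
    - {"tx": 0,"ty": 0,"tz": 0,"wx": 0,"wy": 0,"wz": 0}
    - {"tx": 0,"ty": 0,"tz": 0,"wx": 0,"wy": 0,"wz": 0}
  claw: 0

```text
time: 34.65
eef_pos: [0.4749, 0.0071, 0.0252]
orientation: [180.0, -0.1, 94.6]
ft_force: [-0.6, 0.5, 9.5]
grip_width: 0.109
grasp_force: 58.7
```

Run:
```python
from h import *
st(); z=tool()[2,3]; mv(.4865,-.06,z,92.6); mv(.4925,-.201,z,92.6)
```

```text
34.65 [0.4749 0.0071 0.0252] [ 1.7998e+02 -1.3000e-01  9.4580e+01] [-0.6  0.5  9.5] 0.10871995576745541 58.748103976249695
t [-6.78  0.62 -0.02] w [ 0.    -0.002  0.035]
t [-20.88   0.09  -0.05] w [ 0.    -0.002  0.035]
```

>>> arm_command:
  moves:
    - {"tx": -0.3,"ty": 0.2,"tz": -0.05,"wx": 0,"wy": 0,"wz": 0.007}
    - {"tx": -0.9,"ty": 0.4,"tz": -0.05,"wx": 0,"wy": 0,"wz": 0.014}
    - {"tx": -1.7,"ty": 0.6,"tz": -0.05,"wx": 0,"wy": 0,"wz": 0.021}
    - {"tx": -2.6,"ty": 0.7,"tz": -0.05,"wx": 0,"wy": 0,"wz": 0.028}
    - {"tx": -3.6,"ty": 0.7,"tz": -0.05,"wx": 0,"wy": 0,"wz": 0.035}
    - {"tx": -4.6,"ty": 0.7,"tz": -0.05,"wx": 0,"wy": 0,"wz": 0.035}
    - {"tx": -5.6,"ty": 0.65,"tz": -0.05,"wx": 0,"wy": 0,"wz": 0.035}
    - {"tx": -6.6,"ty": 0.6,"tz": -0.05,"wx": 0,"wy": 0,"wz": 0.035}

```text
time: 35.65
eef_pos: [0.4861, -0.059, 0.0253]
orientation: [180.0, -0.1, 92.6]
ft_force: [0.1, 5.7, 4.4]
grip_width: 0.106
grasp_force: 59.4
```

Run:
```python
from h import *
st(); z=tool()[2,3]; mv(.4925,-.201,z,92.6)
d=snap('wrist','w10');snap('top','t10'); np.save('pics/w10T.npy',tool()@d['tool_from_camera'])
```

```text
35.65 [ 0.4861 -0.059   0.0253] [ 1.7999e+02 -1.3000e-01  9.2560e+01] [0.1 5.7 4.4] 0.10612261969549698 59.429503083229065
t [-1.421e+01  1.000e-02 -3.000e-02] w [ 0.    -0.002 -0.001]
```

View pics/t10.png

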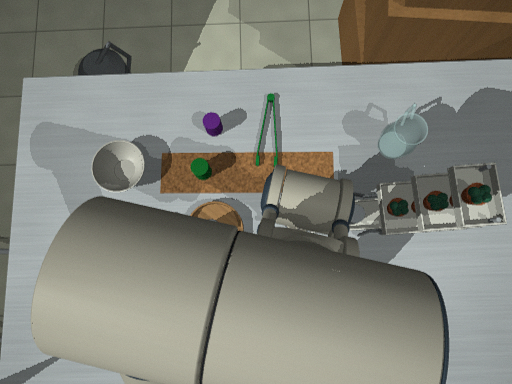

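The arm hides the tray here, but the side forces are small and everything else is undisturbed. I'll continue the slide.

>>> arm_command:
  moves:
    - {"tx": -0.7,"ty": 0,"tz": 0,"wx": 0,"wy": 0,"wz": 0}
    - {"tx": -1.7,"ty": 0,"tz": 0,"wx": 0,"wy": 0,"wz": 0}
    - {"tx": -2.7,"ty": 0,"tz": 0,"wx": 0,"wy": 0,"wz": 0}
    - {"tx": -3.7,"ty": 0,"tz": 0,"wx": 0,"wy": 0,"wz": 0}
    - {"tx": -4.7,"ty": 0,"tz": 0,"wx": 0,"wy": 0,"wz": 0}
    - {"tx": -5.7,"ty": 0,"tz": 0,"wx": 0,"wy": 0,"wz": 0}
    - {"tx": -6.5,"ty": 0,"tz": 0,"wx": 0,"wy": 0,"wz": 0}
    - {"tx": -7,"ty": 0,"tz": 0,"wx": 0,"wy": 0,"wz": 0}

```text
time: 36.75
eef_pos: [0.4891, -0.128, 0.0253]
orientation: [180.0, -0.2, 92.6]
ft_force: [0.1, 8.2, 10.3]
grip_width: 0.11
grasp_force: 60.2
```

>>> arm_command:
  moves:
    - {"tx": -0.7,"ty": 0,"tz": -0.05,"wx": 0,"wy": 0,"wz": 0}
    - {"tx": -1.7,"ty": 0,"tz": -0.05,"wx": 0,"wy": 0,"wz": 0}
    - {"tx": -2.7,"ty": 0,"tz": -0.05,"wx": 0,"wy": 0,"wz": 0}
    - {"tx": -3.7,"ty": 0,"tz": -0.05,"wx": 0,"wy": 0,"wz": 0}
    - {"tx": -4.5,"ty": 0,"tz": -0.05,"wx": 0,"wy": 0,"wz": 0}
    - {"tx": -5.1,"ty": 0,"tz": -0.05,"wx": 0,"wy": 0,"wz": 0}
    - {"tx": -5.5,"ty": 0,"tz": -0.05,"wx": 0,"wy": 0,"wz": 0}
    - {"tx": -5.8,"ty": 0,"tz": -0.05,"wx": 0,"wy": 0,"wz": 0}

```text
time: 37.75
eef_pos: [0.4918, -0.1862, 0.0254]
orientation: [180.0, -0.1, 92.6]
ft_force: [0.6, 1.2, -3.1]
grip_width: 0.109
grasp_force: 58.6
```

>>> arm_command:
  moves:
    - {"tx": -0.3,"ty": 0,"tz": 0,"wx": 0,"wy": 0,"wz": 0}
    - {"tx": -0.6,"ty": 0,"tz": 0,"wx": 0,"wy": 0,"wz": 0}
    - {"tx": -0.8,"ty": 0,"tz": 0,"wx": 0,"wy": 0,"wz": 0}

```text
time: 38.12
eef_pos: [0.4923, -0.1943, 0.0254]
orientation: [180.0, -0.1, 92.6]
ft_force: [0.3, 2.0, -2.5]
grip_width: 0.107
grasp_force: 58.6
```

Now small steps until the back stop shows as a force.

>>> arm_command:
  moves:
    - {"tx": -0.2,"ty": 0,"tz": 0,"wx": 0,"wy": 0,"wz": 0}
    - {"tx": -0.4,"ty": 0,"tz": 0,"wx": 0,"wy": 0,"wz": 0}
    - {"tx": -0.6,"ty": 0,"tz": 0,"wx": 0,"wy": 0,"wz": 0}

```text
time: 38.5
eef_pos: [0.4925, -0.2002, 0.0254]
orientation: [180.0, -0.1, 92.6]
ft_force: [-0.0, 1.3, -2.5]
grip_width: 0.111
grasp_force: 58.6
```

>>> arm_command:
  moves:
    - {"tx": -0.15,"ty": 0,"tz": 0,"wx": 0,"wy": 0,"wz": 0}
    - {"tx": -0.3,"ty": 0,"tz": 0,"wx": 0,"wy": 0,"wz": 0}

```text
time: 38.75
eef_pos: [0.4926, -0.2032, 0.0254]
orientation: [180.0, -0.1, 92.6]
ft_force: [-0.0, 2.0, -2.2]
grip_width: 0.107
grasp_force: 58.6
```

>>> arm_command:
  moves:
    - {"tx": -0.15,"ty": 0,"tz": 0,"wx": 0,"wy": 0,"wz": 0}
    - {"tx": -0.3,"ty": 0,"tz": 0,"wx": 0,"wy": 0,"wz": 0}

```text
time: 39.0
eef_pos: [0.4927, -0.2062, 0.0254]
orientation: [180.0, -0.1, 92.6]
ft_force: [0.1, 0.4, -2.9]
grip_width: 0.105
grasp_force: 58.6
```

>>> arm_command:
  moves:
    - {"tx": -0.15,"ty": 0,"tz": 0,"wx": 0,"wy": 0,"wz": 0}
    - {"tx": -0.3,"ty": 0,"tz": 0,"wx": 0,"wy": 0,"wz": 0}

```text
time: 39.25
eef_pos: [0.4923, -0.208, 0.0253]
orientation: [-179.9, -0.2, 92.6]
ft_force: [0.9, 20.2, 5.2]
grip_width: 0.107
grasp_force: 59.6
```

The back stop was reached with 20 N. I'll ease back, release and lift.

>>> arm_command:
  moves:
    - {"tx": 0.15,"ty": 0,"tz": 0,"wx": 0,"wy": 0,"wz": 0}
    - {"tx": 0.3,"ty": 0,"tz": 0,"wx": 0,"wy": 0,"wz": 0}
    - {"tx": 0.3,"ty": 0,"tz": 0,"wx": 0,"wy": 0,"wz": 0}

```text
time: 39.62
eef_pos: [0.4929, -0.2063, 0.0254]
orientation: [180.0, -0.1, 92.6]
ft_force: [-0.3, -1.1, -3.3]
grip_width: 0.108
grasp_force: 58.6
```

>>> arm_command:
  moves:
    - {"tx": 0,"ty": 0,"tz": 0,"wx": 0,"wy": 0,"wz": 0}
    - {"tx": 0,"ty": 0,"tz": 0,"wx": 0,"wy": 0,"wz": 0}
    - {"tx": 0,"ty": 0,"tz": 0,"wx": 0,"wy": 0,"wz": 0}
    - {"tx": 0,"ty": 0,"tz": 0,"wx": 0,"wy": 0,"wz": 0}
  claw: 0.6

```text
time: 40.12
eef_pos: [0.4928, -0.2061, 0.0254]
orientation: [180.0, -0.1, 92.6]
ft_force: [0.0, 1.0, -0.4]
grip_width: 0.595
grasp_force: 0.0
```

>>> arm_command:
  moves:
    - {"tx": 0,"ty": 0,"tz": -2,"wx": 0,"wy": 0,"wz": 0}
    - {"tx": 0,"ty": 0,"tz": -6,"wx": 0,"wy": 0,"wz": 0}
    - {"tx": 0,"ty": 0,"tz": -12,"wx": 0,"wy": 0,"wz": 0}
    - {"tx": 4,"ty": -2,"tz": -18,"wx": 0,"wy": 0,"wz": 0}
    - {"tx": 10,"ty": -5,"tz": -22,"wx": 0,"wy": 0,"wz": 0}
    - {"tx": 15,"ty": -8,"tz": -24,"wx": 0,"wy": 0,"wz": 0}
    - {"tx": 15,"ty": -8,"tz": -24,"wx": 0,"wy": 0,"wz": 0}
    - {"tx": 15,"ty": -8,"tz": -24,"wx": 0,"wy": 0,"wz": 0}

```text
time: 41.12
eef_pos: [0.4059, -0.0596, 0.2664]
orientation: [179.9, -0.1, 92.7]
ft_force: [1.4, -1.2, -1.1]
grip_width: 0.601
grasp_force: 0.0
```

Run:
```python
from h import *
st(); d=snap('wrist','w11'); a=snap('scene','s11')
w=cv2.resize(cv2.imread('pics/w11.png'),(400,300));i=cv2.imread('pics/s11.png')[40:280,120:360]
cv2.imwrite('pics/fin.png',np.hstack([w,cv2.resize(i,(300,300),interpolation=2)]))
cv2.imwrite('pics/fin2.png',cv2.resize(cv2.imread('pics/s11.png')[50:250,130:330],(600,600),interpolation=2))
```

```text
41.125 [ 0.4059 -0.0596  0.2664] [ 1.7991e+02 -1.0000e-01  9.2670e+01] [ 1.4 -1.2 -1.1] 0.6008331512610944 0.0
```

View pics/fin2.png

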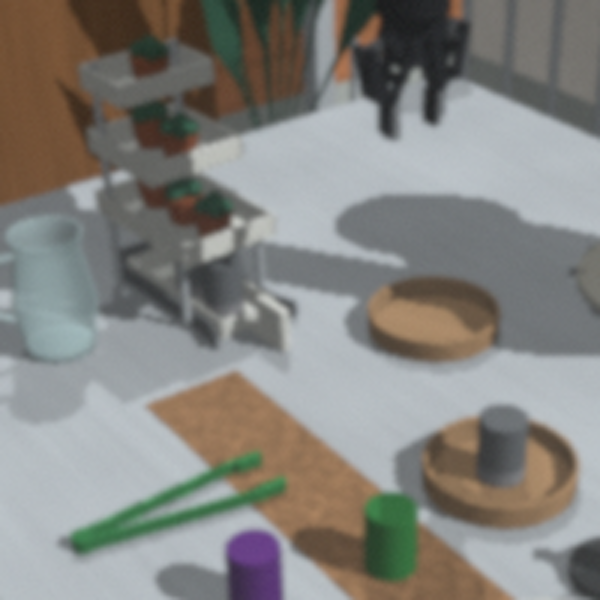

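The tray is home under the rack with a cap upright at (225,280), cap5 stands in the lid at (500,445), and the pitcher and tong are untouched. I'll hand the job in.

```bash
python3 -c "
from workcell import ticket
print(ticket.close_job())"
```

```text
the job is handed in; nothing more can be done
None
```

I tried all three caps on the gauge in order: cap3 and cap6 fitted and stand in the tray, which I slid against the back stop and eased back 2 mm; cap5 stopped at the step and stands on the far lid; the job is handed in, with no verdict returned, and cap6 was out of view in the last picture.

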